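# Sweep spent cartridges into the waste pen and bolt it

### The job

Take the hand sweeper by its leaning handle and sweep all three spent cartridges along the bench into the waste pen under the narrow shelf, without touching them with the gripper, then stand the sweeper upright on its blade on the bench clear of the pen. With all three cartridges right inside, behind the line of the bolt, slide the bolt across the pen's mouth fully home into its keeper. Leave everything else on the bench where it is.

Things in the scene. Friction and masses are not known exactly. Their poses are not given: they have to be found in the camera images.
- pen: Waste pen fixed to the bench: three aluminium walls 50 mm high, 5 mm thick, flush floor; inside 126 mm wide (y) and 170 mm deep (x). Two low lips, 24 mm high, flare out from the mouth to x -33, y +-88 mm. Origin: middle of its open mouth, on the bench; x points into the pen, y along the mouth towards the bolt's barrel. Other pen offsets are in this frame.
- pen_shelf (a point): Middle of the lower front edge of the narrow white shelf above the mouth, 220 mm over the bench, at pen x -43, y 10 mm. The shelf is 78 mm deep (pen x -43 to 35), 200 mm long (y -90 to 110), 15 mm thick; jars on it reach 285 mm. It stands on two 12 mm posts at pen x 30, y -82 and 102 mm. The gripper must lean back to work under it.
- pen_keeper (a point): Keeper: the dark steel socket the bolt's bar ends in, at pen x 10, y -79, 20 mm above the bench. The bar, 12 mm thick, crosses the mouth at pen x 4 to 16 mm, 14 to 26 mm above the bench. Its dark barrel, at the other end, is a channel open to the front at pen x 0 to 24, y 68 to 276 mm, 37 mm high.
- bolt (a joint): Travel of the bolt in m: 0 fully drawn (mouth open), 0.160 fully home in the keeper. It slides along pen -y and stays where it is left.
- bolt_knob (a point): Grip point of the bolt's upright square steel knob, 18 x 18 mm, 52 mm above the bench, 19 mm below the knob's top. The knob stands on a cross arm 50 mm in front of the mouth (pen x -50 mm), just below the shelf's front edge. Pen y is 252 mm at joint 0 and 92 mm at joint 0.160.
- sweeper: Hand sweeper standing on its steel blade: 80 mm wide (y), 34 mm thick, 45 mm tall, a 27 mm wing flaring forward at each end (about 102 mm over the tips); 0.35 kg. Origin: middle of the blade's front face at its lower edge; x is the sweeping direction, z up. Its handle leans back, towards -x.
- sweeper_grip (a point): Grip point on the axis of the sweeper's black handle, 30 mm wide (y), 20 mm thick, leaning back 35 degrees from vertical. 62 mm behind the blade's face, 106 mm above its lower edge; the handle goes on 37 mm beyond it, to 142 mm high. Axes as the sweeper's.
- cart1: spent filter cartridge, a white block with grey end caps, 64 mm long (x), 30 mm wide (y), 28 mm high, 0.06 kg; origin at the centre of its underside.
- cart2: spent filter cartridge, a white block with grey end caps, 64 mm long (x), 30 mm wide (y), 28 mm high, 0.06 kg; origin at the centre of its underside.
- cart3: spent filter cartridge, a white block with grey end caps, 64 mm long (x), 30 mm wide (y), 28 mm high, 0.06 kg; origin at the centre of its underside.
- jar: amber jar with a paper label, 60 mm across, 110 mm tall, beside the pen; bystander. Origin at the centre of its underside.
- wrench: steel wrench, 150 mm, lying flat; bystander. Origin at the centre of its underside.
- rack: cream tube rack, 200 x 60 x 80 mm, with capped tubes; bystander. Origin at the centre of its underside.
- beaker: glass beaker, 80 mm across, 100 mm tall; bystander. Origin at the centre of its underside.
- solvent: clear solvent bottle, 80 mm across, 150 mm tall; bystander. Origin at the centre of its underside.
- tipbox: grey tip box, 120 x 80 x 60 mm; bystander. Origin at the centre of its underside.
- pipette: cream pipette lying flat, 240 mm long, 24 mm thick; bystander. Origin at the centre of its underside.

How it is judged:
By the outcome, as a careful person would: the job done as asked, in the order asked, and still so for the second after the job is handed in, with the robot touching nothing.
It also fails if it takes over 72 s, if anything falls off the work surface, if the arm or the gripper's body presses on something with over 40 N, if the wrist force passes 120 N, or if a joint passes its speed limit or range.

### The arm

A 6-joint arm with a two-finger parallel gripper is mounted at the origin on the work surface. World frame = base frame: x ahead of the robot, y to its left, z up, the work surface at z = 0. Lengths are in m, angles in rad, forces in N, time in s.
With the tool pointing down it reaches from about 0.4 to 0.825 m from the base axis. Payload 7 kg.
Tool frame: the origin (TCP) lies at the very end of the fingers, on their centre line; the grasp point (between the pads) lies 19 mm behind it; z points along the fingers, y is the line along which they close (so a half turn about z gives the same grasp; the last joint's range is limited). The gripper opens to 88 mm and grips with 3 to 60 N. Pads are 19 mm wide; open, the fingers measure 130 mm over their backs; the gripper's body (78 mm by 193 mm) begins 47 mm behind the grasp point.
Start: joints at [1.459, 0.359, 0.012, 0, -1.224, -0.288], TCP at [0.263, 0.622, 0.227] pointing down, gripper open.
Joint ranges: [-3.07, 3.07], [-1.43, 2.12], [-1.02, 1.25], [-3.03, 1.67], [-3.05, -0], [-3.03, 3.03]. Speed limits (rad/s): [2.39, 2.39, 3.01, 3.14, 3.14, 3.14].

### API

Orientations are given as [roll, pitch, yaw] about the fixed x, y, z axes, in that order (R = Rz(yaw) Ry(pitch) Rx(roll)).
In Python, from station import arm gives the robot as it stands. The module is installed in compiled form; this text tells all that it offers.
- The arm moves only by the shell command python3 -m crank 'ROWS' [FORCE]. ROWS is JSON, a list of rows, each an object of numbers: "dx", "dy", "dz": the shift along the world's x, y, z in m; "twist": the turn about the world's z in degrees; "grip": the opening, from -1 (shut) to 1 (fully open). A call has exactly 5 rows; each row is the pose to reach, as a shift and turn from the pose commanded when the call began; what a row does not reach only later rows make up. A row lasts 1/12 s, in which the tool goes at most 41.7 mm and 7.16 degrees, less where a joint would pass 70% of its speed; a pose out of reach is approached as far as the arm can. A call with a gripper value outside its range is refused whole. The fingers move at their own pace and stop on an object; FORCE is the grip in N (left out, the last holds). Time passes only in rows, so rows that repeat a pose let the fingers close, or fill a call up. It gives the time, the measured TCP pose, the force, the opening and the grip force at its end, in the units of the state.
- arm.get_state(): the state, without advancing time (a new reading comes with each control period).
- arm.grab_frame(name): name is "side" or "top"; returns the picture (400x640x3 uint8, red, green, blue); there is no depth.
- arm.get_calibration(name): a dict with "fx", "fy", "cx", "cy" (pixels), "k1" (the pictures are not rectified: a ray, as slopes to the right and down, at radius r is drawn at 1 + k1 r^2 times it, then the intrinsics apply), "cam_to_world" (4x4, takes a point from camera to world coordinates). Camera axes: x right, y down, z forward; pixel columns grow to the right and rows downward; lengths in m; the calibration is good to about 2 mm. A picture is of the moment at which its call begins. get_calibration takes no time and is no camera call.
- arm.job_done(): hands the job in; it is judged then, once.
The state is a dict: "t": time; "q": joint angles; "qd": joint speeds; "joint_efforts": joint torques, N m; "eef_pos": TCP position; "ee_rot": TCP orientation; "force": force on the tool from outside, world axes, zero at the start; "moment": the same for the moment, N m; "width": finger opening in m; "gripper_force": force on a finger pad.
Only numpy, scipy, OpenCV 4.12 (cv2) and the standard library are available. Lean on these libraries where they do the work, as an engineer would, in place of code of your own. Each camera call takes 0.05 s, during which the arm holds its last target. There are 200 camera calls.

## Working session

There is one attempt and no reset: what is moved stays moved. The work goes in short steps, Python scripts to look and compute and a shell command to move; the robot and the scene stay as the last step left them, time stands still between calls to the robot, and variables do not carry over. Pictures are saved under pics/ and viewed, at most 10 in all, crops included, and the job is handed in when it is done.

```bash
mkdir -p pics; python3 - <<'E'
from station import arm
import cv2
for n in("side","top"):
    f=arm.grab_frame(n); cv2.imwrite(f"pics/{n}0.png",f[:,:,::-1]); print(arm.get_calibration(n))
print(arm.get_state())
E
```

```text
{'fx': 458.15908873266056, 'fy': 458.15908873266056, 'cx': 323.451257240193, 'cy': 200.27781797161697, 'k1': 0.026947099306643397, 'cam_to_world': array([[ 0.9781637 , -0.0974848 ,  0.18355515,  0.33009198],
       [-0.2063978 , -0.55934656,  0.80282711, -1.0821758 ],
       [ 0.0244075 , -0.82318171, -0.56725315,  0.93264944],
       [ 0.        ,  0.        ,  0.        ,  1.        ]])}
{'fx': 488.7389935133687, 'fy': 488.7389935133687, 'cx': 325.16427415466006, 'cy': 199.7320002359068, 'k1': -0.06910066717783404, 'cam_to_world': array([[-0.01081408, -0.98276992,  0.1845165 ,  0.2776791 ],
       [-0.99993112,  0.01147015,  0.00248856,  0.0120232 ],
       [-0.00456212, -0.18447688, -0.98282627,  1.76666376],
       [ 0.        ,  0.        ,  0.        ,  1.        ]])}
{'t': 0.1, 'q': array([ 1.45909742e+00,  3.59337643e-01,  1.11049009e-02, -2.96309973e-04,
       -1.22412455e+00, -2.88118307e-01]), 'qd': array([ 0.00080133, -0.00199834,  0.00247916,  0.00163708,  0.00061501,
       -0.00150649]), 'joint_efforts': array([-2.09776597e-03, -5.84165454e+01,  2.93750650e+01,  7.01551929e+00,
        1.01301813e-02, -5.48810942e-05]), 'eef_pos': array([0.26258773, 0.62132132, 0.22568429]), 'ee_rot': array([ 3.14001687e+00, -1.76506511e-04, -3.99917973e-01]), 'force': array([-0.65890839,  0.4490604 , -0.03592069]), 'moment': array([-0.00771168, -0.00118684,  0.00538423]), 'gripper_force': 0.0, 'width': 0.08751898095026256}
```

View pics/top0.png

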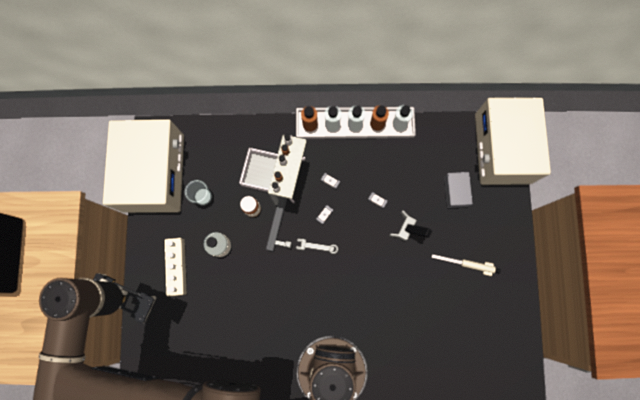

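View pics/side0.png

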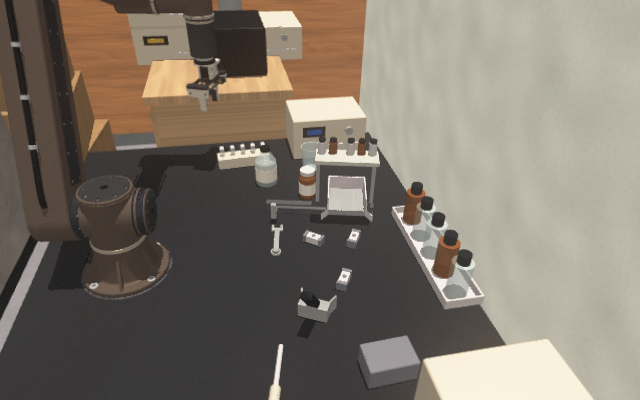

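The top view shows the pen at (262,168) with its mouth facing right, the barrel running to (270,248), and the cartridges at (330,180), (325,214) and (377,200). The sweeper is at (405,228), with the wrench at (318,246) beside the knob at (284,244). Next I'll zoom in for pixel accuracy.

```bash
python3 - <<'E'
import cv2
t=cv2.imread("pics/top0.png"); s=cv2.imread("pics/side0.png")
cv2.imwrite("pics/tz.png",cv2.resize(t[130:260,236:436],None,fx=4,fy=4,interpolation=cv2.INTER_CUBIC))
a=cv2.resize(s[130:330,240:400],None,fx=3,fy=3,interpolation=cv2.INTER_CUBIC)
b=cv2.resize(s[0:120,150:250],None,fx=3,fy=3,interpolation=cv2.INTER_CUBIC)
b=cv2.copyMakeBorder(b,0,240,0,0,cv2.BORDER_CONSTANT)
cv2.imwrite("pics/sz.png",cv2.hconcat([a,b]))
E
```

```text
(no output)
```

View pics/tz.png

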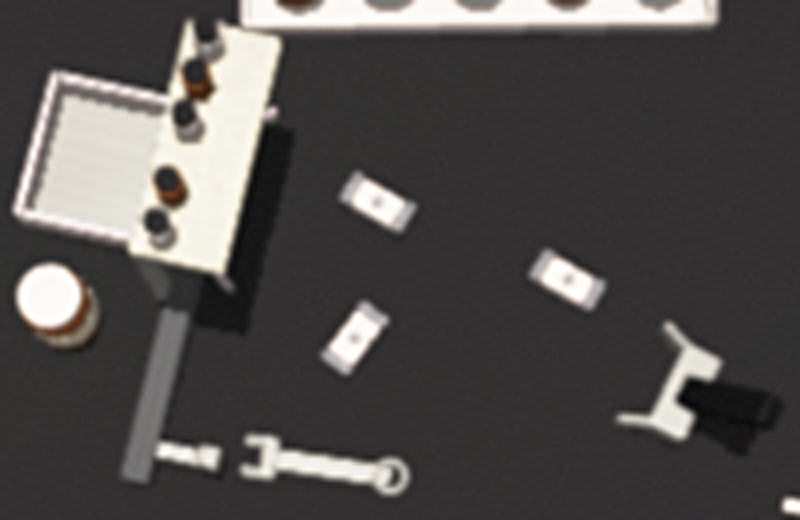

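View pics/sz.png

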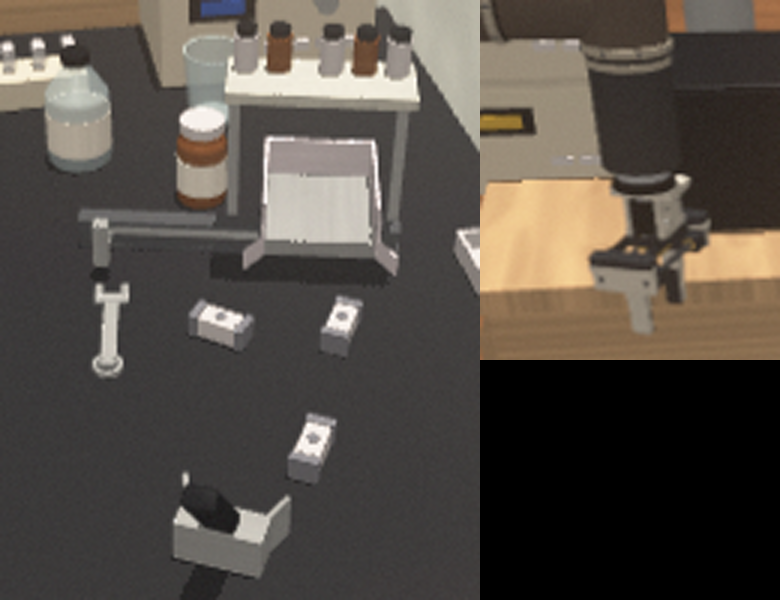

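The top crop shows pen back corners (52,72) and (14,213), barrel end (122,476) and (150,482), and shelf corners (282,38), (222,275), (190,20) and (128,248). It also shows the wing tips at (668,325) and (620,418). The side crop shows the blade's lower back edge from (175,562) to (265,577), and a wrist tube above a shallow gripper body.

```bash
cat > h.py <<'E'
import numpy as np, cv2
from station import arm
from scipy.optimize import least_squares
def ray(n,uv,c=None):
    c=arm.get_calibration(n); x=(uv[0]-c['cx'])/c['fx']; y=(uv[1]-c['cy'])/c['fy']
    rd=np.hypot(x,y); r=rd
    for _ in range(20): r=rd/(1+c['k1']*r*r)
    s=r/rd if rd>0 else 1
    T=c['cam_to_world']; return T[:3,3],T[:3,:3]@np.array([x*s,y*s,1])
def onz(n,uv,z):
    o,d=ray(n,uv); return (o+d*(z-o[2])/d[2])[:2]
def tz(p,z): return onz("top",(p[0]/4+236-.375,p[1]/4+130-.375),z)
def sz(p,z): return onz("side",(p[0]/3+240-.33,p[1]/3+130-.33),z)
def fit(L,W):
    L=np.array(L);W=np.array(W)
    f=lambda q:(np.c_[q[0]+np.cos(q[2])*L[:,0]-np.sin(q[2])*L[:,1],q[1]+np.sin(q[2])*L[:,0]+np.cos(q[2])*L[:,1]]-W).ravel()
    r=least_squares(f,[W[0][0],W[0][1],1.2]); return r.x,r.fun.reshape(-1,2)
def loc(q,p):
    c,s=np.cos(q[2]),np.sin(q[2]); d=np.array(p)-q[:2]; return np.array([c*d[0]+s*d[1],-s*d[0]+c*d[1]])
def glob(q,l):
    c,s=np.cos(q[2]),np.sin(q[2]); return q[:2]+np.array([c*l[0]-s*l[1],s*l[0]+c*l[1]])
E
python3 - <<'E'
from h import *
np.set_printoptions(precision=4,suppress=True)
L=[(.175,-.068),(.175,.068),(.024,.276),(0,.276),(-.043,-.09),(-.043,.11),(.035,-.09),(.035,.11)]
P=[((52,72),.05),((14,213),.05),((122,476),.037),((150,482),.037),((282,38),.235),((222,275),.235),((190,20),.235),((128,248),.235)]
q,r=fit(L,[tz(*p) for p in P]); print("pen",q,np.degrees(q[2])); print(r*1000)
for n,c,a,b in(("A",(377,202),(345,187),(412,217)),("B",(355,337),(335,365),(375,308)),("C",(567,280),(535,263),(600,295))):
    w=tz(c,.028); d=tz(b,.028)-tz(a,.028); print(n,w,"pen",loc(q,w),"yaw in pen",np.degrees(np.arctan2(d[1],d[0])-q[2])%180)
S=[(0,-.04),(0,.04),(.025,-.051),(.025,.051),(-.034,-.04),(-.034,.04)]
W=[tz(p,.045) for p in((690,345),(653,415),(668,325),(620,418),(720,362),(684,440))]
s,r=fit(S,W); print("sw",s,np.degrees(s[2]),"in pen",loc(q,s[:2]));print(r*1000)
print("side back edge",loc(s,sz((175,562),0)),loc(s,sz((265,577),0)))
print("grip",glob(s,(-.062,0)),"handle top px",loc(s,tz((775,410),.142)))
print("knob",glob(q,(-.05,.252)),"home",glob(q,(-.05,.092)),"meas",tz((210,458),.071))
print("wrench",loc(q,tz((243,455),.01)),loc(q,tz((408,478),.01)))
E
```

```text
pen [0.6902 0.1394 1.3332] 76.38864224473234
[[ 0.2885 -0.8547]
 [-0.1607 -0.6783]
 [-1.019   0.2037]
 [-1.1172  1.7657]
 [ 0.0255  0.4286]
 [ 2.2769 -1.0596]
 [ 1.9716  0.863 ]
 [-2.2655 -0.6684]]
A [ 0.6767 -0.0015] pen [-0.1401 -0.02  ] yaw in pen 168.26304688757662
B [0.5523 0.0198] pen [-0.1486  0.1059] yaw in pen 68.2539486692862
C [ 0.6023 -0.1726] pen [-0.3239  0.012 ] yaw in pen 166.13997711375373
sw [ 0.5055 -0.2593  1.0726] 61.45643805744009 in pen [-0.4309  0.0858]
[[ 1.7346  0.4922]
 [-6.2646  3.283 ]
 [ 5.0434 -1.7614]
 [-1.686   1.1249]
 [ 1.1242 -3.2022]
 [ 0.0483  0.0633]]
side back edge [-0.0391  0.0357] [-0.031  -0.0435]
grip [ 0.4758 -0.3137] handle top px [-0.0814 -0.0019]
knob [0.4335 0.1501] home [0.589  0.1124] meas [0.4406 0.1467]
wrench [-0.0738  0.2305] [-0.2231  0.2173]
```

```bash
python3 -m crank '[{"dx":0.008,"dy":-0.038,"dz":0.01,"twist":-4},{"dx":0.016,"dy":-0.076,"dz":0.02,"twist":-8},{"dx":0.024,"dy":-0.114,"dz":0.03,"twist":-12},{"dx":0.032,"dy":-0.152,"dz":0.04,"twist":-16},{"dx":0.04,"dy":-0.19,"dz":0.04,"twist":-20}]'
python3 -m crank '[{"dx":0.008,"dy":-0.038,"twist":-4},{"dx":0.016,"dy":-0.076,"twist":-8},{"dx":0.024,"dy":-0.114,"twist":-12},{"dx":0.032,"dy":-0.152,"twist":-16},{"dx":0.04,"dy":-0.19,"twist":-20}]'
python3 -m crank '[{"dx":0.008,"dy":-0.038,"twist":-4},{"dx":0.016,"dy":-0.076,"twist":-8},{"dx":0.024,"dy":-0.114,"twist":-12},{"dx":0.032,"dy":-0.152,"twist":-16},{"dx":0.04,"dy":-0.19,"twist":-20}]'
python3 -m crank '[{"dx":0.008,"dy":-0.038,"twist":-4},{"dx":0.016,"dy":-0.076,"twist":-8},{"dx":0.024,"dy":-0.114,"twist":-12},{"dx":0.032,"dy":-0.152,"twist":-16},{"dx":0.04,"dy":-0.19,"twist":-20}]'
python3 -m crank '[{"dx":0.008,"dy":-0.038,"dz":0,"twist":-4},{"dx":0.016,"dy":-0.076,"twist":-8},{"dx":0.024,"dy":-0.114,"twist":-12},{"dx":0.036,"dy":-0.152,"twist":-15},{"dx":0.046,"dy":-0.18,"twist":-15}]'
```

```text
invalid input at $[0]: expected keys dx, dy, dz, twist, grip
invalid input at $[0]: expected keys dx, dy, dz, twist, grip
invalid input at $[0]: expected keys dx, dy, dz, twist, grip
invalid input at $[0]: expected keys dx, dy, dz, twist, grip
invalid input at $[0]: expected keys dx, dy, dz, twist, grip
```

```bash
python3 -m crank '[{"dx":0.008,"dy":-0.038,"dz":0.01,"twist":-4,"grip":1},{"dx":0.016,"dy":-0.076,"dz":0.02,"twist":-8,"grip":1},{"dx":0.024,"dy":-0.114,"dz":0.03,"twist":-12,"grip":1},{"dx":0.032,"dy":-0.152,"dz":0.04,"twist":-16,"grip":1},{"dx":0.04,"dy":-0.19,"dz":0.04,"twist":-20,"grip":1}]'
python3 -m crank '[{"dx":0.008,"dy":-0.038,"dz":0,"twist":-4,"grip":1},{"dx":0.016,"dy":-0.076,"dz":0,"twist":-8,"grip":1},{"dx":0.024,"dy":-0.114,"dz":0,"twist":-12,"grip":1},{"dx":0.032,"dy":-0.152,"dz":0,"twist":-16,"grip":1},{"dx":0.04,"dy":-0.19,"dz":0,"twist":-20,"grip":1}]'
python3 -m crank '[{"dx":0.008,"dy":-0.038,"dz":0,"twist":-4,"grip":1},{"dx":0.016,"dy":-0.076,"dz":0,"twist":-8,"grip":1},{"dx":0.024,"dy":-0.114,"dz":0,"twist":-12,"grip":1},{"dx":0.032,"dy":-0.152,"dz":0,"twist":-16,"grip":1},{"dx":0.04,"dy":-0.19,"dz":0,"twist":-20,"grip":1}]'
python3 -m crank '[{"dx":0.008,"dy":-0.038,"dz":0,"twist":-4,"grip":1},{"dx":0.016,"dy":-0.076,"dz":0,"twist":-8,"grip":1},{"dx":0.024,"dy":-0.114,"dz":0,"twist":-12,"grip":1},{"dx":0.032,"dy":-0.152,"dz":0,"twist":-16,"grip":1},{"dx":0.04,"dy":-0.19,"dz":0,"twist":-20,"grip":1}]'
python3 -m crank '[{"dx":0.008,"dy":-0.038,"dz":0,"twist":-4,"grip":1},{"dx":0.016,"dy":-0.076,"dz":0,"twist":-8,"grip":1},{"dx":0.026,"dy":-0.114,"dz":0,"twist":-12,"grip":1},{"dx":0.036,"dy":-0.152,"dz":0,"twist":-15,"grip":1},{"dx":0.046,"dy":-0.182,"dz":0,"twist":-15.5,"grip":1}]'
```

```text
t: 0.52
eef_pos: [0.3032, 0.4305, 0.2681]
ee_rot: [-3.139, 0.0, -0.752]
force: [1.2, -0.4, 0.7]
width: 0.0875
gripper_force: 0.0
t: 0.93
eef_pos: [0.3425, 0.2397, 0.2664]
ee_rot: [-3.142, 0.0, -1.101]
force: [1.2, -0.3, 1.3]
width: 0.0877
gripper_force: 0.0
t: 1.35
eef_pos: [0.3823, 0.0499, 0.2667]
ee_rot: [-3.141, 0.001, -1.45]
force: [1.5, 0.9, 0.7]
width: 0.0872
gripper_force: 0.0
t: 1.77
eef_pos: [0.4224, -0.1403, 0.2667]
ee_rot: [-3.141, 0.0, -1.8]
force: [1.8, 1.2, 1.6]
width: 0.0876
gripper_force: 0.0
t: 2.18
eef_pos: [0.4684, -0.323, 0.266]
ee_rot: [3.141, -0.0, -2.071]
force: [0.2, 0.1, 0.2]
width: 0.0878
gripper_force: 0.0
```

```bash
python3 -m crank '[{"dx":0.003,"dy":0.001,"dz":-0.04,"twist":0,"grip":1},{"dx":0.003,"dy":0.001,"dz":-0.08,"twist":0,"grip":1},{"dx":0.003,"dy":0.001,"dz":-0.12,"twist":0,"grip":1},{"dx":0.003,"dy":0.001,"dz":-0.15,"twist":0,"grip":1},{"dx":0.003,"dy":0.001,"dz":-0.166,"twist":0,"grip":1}]'
python3 -m crank '[{"dx":0,"dy":0,"dz":0,"twist":0,"grip":-1},{"dx":0,"dy":0,"dz":0,"twist":0,"grip":-1},{"dx":0,"dy":0,"dz":0,"twist":0,"grip":-1},{"dx":0,"dy":0,"dz":0,"twist":0,"grip":-1},{"dx":0,"dy":0,"dz":0,"twist":0,"grip":-1}]' 50
python3 -m crank '[{"dx":0,"dy":0,"dz":0,"twist":0,"grip":-1},{"dx":0,"dy":0,"dz":0,"twist":0,"grip":-1},{"dx":0,"dy":0,"dz":0.005,"twist":0,"grip":-1},{"dx":0,"dy":0,"dz":0.01,"twist":0,"grip":-1},{"dx":0,"dy":0,"dz":0.015,"twist":0,"grip":-1}]'
python3 - <<'E'
from h import *
t=arm.grab_frame("top");s=arm.grab_frame("side")
a=cv2.resize(t[130:260,236:436],None,fx=3,fy=3,interpolation=cv2.INTER_CUBIC)
b=cv2.resize(s[230:350,250:370],None,fx=3,fy=3,interpolation=cv2.INTER_CUBIC)
b=cv2.copyMakeBorder(b,0,30,0,0,cv2.BORDER_CONSTANT)[:, :200] if 0 else b
c=np.zeros((390,800,3),np.uint8); c[:,:500]=a[:,100:600]; c[:360,500:]=b[:,30:330]
cv2.imwrite("pics/g1.png",c[:,:,::-1])
E
```

```text
t: 2.6
eef_pos: [0.469, -0.3184, 0.096]
ee_rot: [3.135, -0.001, -2.068]
force: [-0.7, -0.7, 1.0]
width: 0.0876
gripper_force: 0.0
t: 3.02
eef_pos: [0.4727, -0.3195, 0.1022]
ee_rot: [-3.139, 0.001, -2.066]
force: [-0.0, 0.2, -0.5]
width: 0.0597
gripper_force: 0.0
t: 3.43
eef_pos: [0.4717, -0.3193, 0.1161]
ee_rot: [-3.142, -0.0, -2.067]
force: [1.1, -0.4, -3.6]
width: 0.0294
gripper_force: 50.0
```

View pics/g1.png

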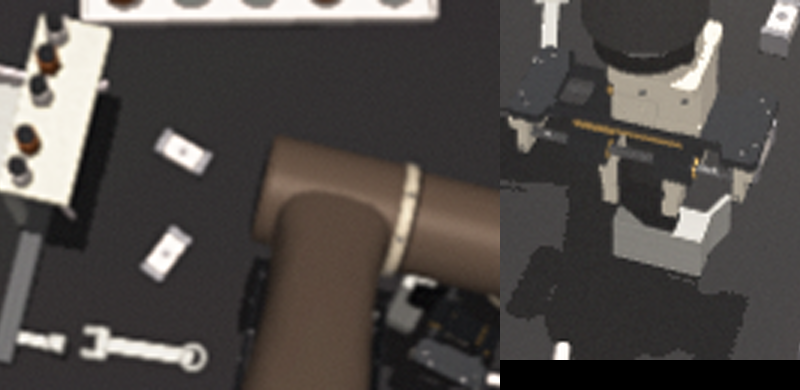

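```bash
python3 -m crank '[{"dx":0,"dy":0,"dz":0.03,"twist":0,"grip":-1},{"dx":-0.003,"dy":0.025,"dz":0.05,"twist":-5,"grip":-1},{"dx":-0.007,"dy":0.055,"dz":0.05,"twist":-11,"grip":-1},{"dx":-0.011,"dy":0.09,"dz":0.05,"twist":-17,"grip":-1},{"dx":-0.016,"dy":0.125,"dz":0.05,"twist":-23,"grip":-1}]'
python3 -m crank '[{"dx":-0.005,"dy":0.035,"dz":0,"twist":-6,"grip":-1},{"dx":-0.01,"dy":0.07,"dz":0,"twist":-12,"grip":-1},{"dx":-0.015,"dy":0.105,"dz":0,"twist":-18,"grip":-1},{"dx":-0.02,"dy":0.14,"dz":0,"twist":-24,"grip":-1},{"dx":-0.024,"dy":0.17,"dz":0,"twist":-30,"grip":-1}]'
python3 -m crank '[{"dx":-0.002,"dy":0.025,"dz":0,"twist":-6,"grip":-1},{"dx":-0.004,"dy":0.05,"dz":0,"twist":-12,"grip":-1},{"dx":-0.006,"dy":0.075,"dz":0,"twist":-18,"grip":-1},{"dx":-0.006,"dy":0.075,"dz":-0.02,"twist":-22,"grip":-1},{"dx":-0.006,"dy":0.075,"dz":-0.04,"twist":-22,"grip":-1}]'
python3 - <<'E'
from h import *
q=np.array([.6902,.1394,1.3332]); s=arm.get_state(); print(loc(q,s['eef_pos'][:2]),s['eef_pos'],np.degrees(s['ee_rot'])[2],s['q'][5],s['force'])
f=arm.grab_frame("side"); cv2.imwrite("pics/g2.png",cv2.resize(f[100:300,220:420],None,fx=3,fy=3)[:,:,::-1])
E
```

```text
t: 3.95
eef_pos: [0.455, -0.1932, 0.1653]
ee_rot: [3.141, -0.0, -2.475]
force: [1.1, 1.1, -3.4]
width: 0.0293
gripper_force: 50.0
t: 4.37
eef_pos: [0.4311, -0.0254, 0.1654]
ee_rot: [3.141, -0.001, -2.987]
force: [0.9, -0.6, -2.4]
width: 0.0296
gripper_force: 50.0
t: 4.78
eef_pos: [0.4266, 0.0499, 0.1259]
ee_rot: [3.139, 0.002, 2.915]
force: [-0.0, 0.5, -4.3]
width: 0.0294
gripper_force: 50.0
[-0.14901419  0.23514139] [0.4265915  0.04991669 0.12585324] 167.00809690539123 -2.3764300172959145 [-0.00843773  0.48360325 -4.26331588]
```

View pics/g2.png

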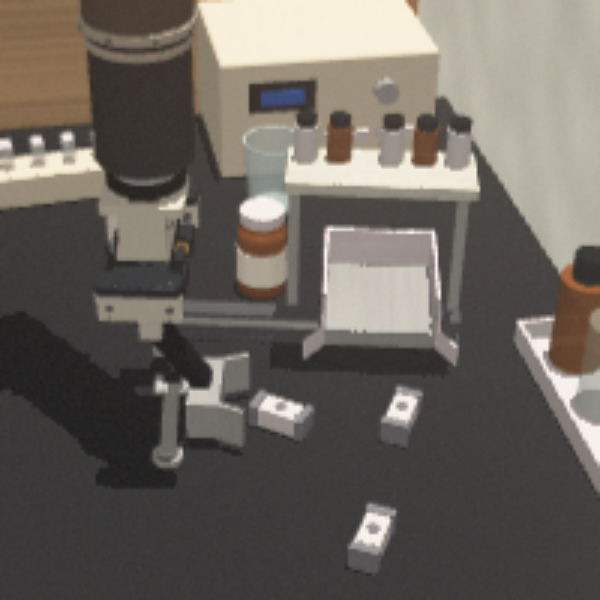

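```bash
python3 -m crank '[{"dx":0,"dy":-0.01,"dz":0.025,"twist":4,"grip":-1},{"dx":0.01,"dy":-0.035,"dz":0.04,"twist":10,"grip":-1},{"dx":0.022,"dy":-0.065,"dz":0.04,"twist":16,"grip":-1},{"dx":0.034,"dy":-0.095,"dz":0.04,"twist":22,"grip":-1},{"dx":0.046,"dy":-0.125,"dz":0.04,"twist":28,"grip":-1}]'
python3 -m crank '[{"dx":0.012,"dy":-0.03,"dz":0,"twist":6,"grip":-1},{"dx":0.024,"dy":-0.06,"dz":0,"twist":12,"grip":-1},{"dx":0.036,"dy":-0.09,"dz":0,"twist":18,"grip":-1},{"dx":0.048,"dy":-0.12,"dz":0,"twist":24,"grip":-1},{"dx":0.06,"dy":-0.15,"dz":0,"twist":30,"grip":-1}]'
python3 -m crank '[{"dx":0.012,"dy":-0.03,"dz":0,"twist":6,"grip":-1},{"dx":0.026,"dy":-0.06,"dz":0,"twist":12,"grip":-1},{"dx":0.04,"dy":-0.08,"dz":0,"twist":18,"grip":-1},{"dx":0.052,"dy":-0.089,"dz":0,"twist":24,"grip":-1},{"dx":0.052,"dy":-0.089,"dz":0,"twist":31,"grip":-1}]'
python3 -m crank '[{"dx":0,"dy":0,"dz":-0.02,"twist":0,"grip":-1},{"dx":0,"dy":0,"dz":-0.04,"twist":0,"grip":-1},{"dx":0,"dy":0,"dz":-0.055,"twist":0,"grip":-1},{"dx":0,"dy":0,"dz":-0.061,"twist":0,"grip":-1},{"dx":0,"dy":0,"dz":-0.063,"twist":0,"grip":-1}]'
python3 - <<'E'
from h import *
q=np.array([.6902,.1394,1.3332]); s=arm.get_state(); print(loc(q,s['eef_pos'][:2]),s['eef_pos'],np.degrees(s['ee_rot'])[2],s['q'][5],s['force'])
E
```

```text
t: 5.25
eef_pos: [0.4722, -0.0783, 0.1663]
ee_rot: [3.141, 0.0, -2.871]
force: [0.6, -0.0, -3.6]
width: 0.0294
gripper_force: 50.0
t: 5.67
eef_pos: [0.5319, -0.2288, 0.1656]
ee_rot: [3.141, -0.001, -2.349]
force: [1.3, 0.4, -3.3]
width: 0.0296
gripper_force: 50.0
t: 6.08
eef_pos: [0.5852, -0.3187, 0.1646]
ee_rot: [3.14, -0.001, -1.81]
force: [-0.8, 1.2, -3.7]
width: 0.0297
gripper_force: 50.0
t: 6.5
eef_pos: [0.5834, -0.3209, 0.1092]
ee_rot: [-3.14, -0.007, -1.81]
force: [-18.2, -7.7, 44.9]
width: 0.03
gripper_force: 50.1
[-0.47246783 -0.00452493] [ 0.58339439 -0.32085959  0.10921048] -103.72825562023476 -0.03851367368174263 [-18.22100736  -7.65253544  44.91023163]
```

```bash
python3 -m crank '[{"dx":0,"dy":0,"dz":0.004,"twist":0,"grip":-1},{"dx":0,"dy":0,"dz":0.006,"twist":0,"grip":-1},{"dx":0,"dy":0,"dz":0.007,"twist":0,"grip":-1},{"dx":0,"dy":0,"dz":0.007,"twist":0,"grip":-1},{"dx":0,"dy":0,"dz":0.007,"twist":0,"grip":-1}]'
python3 - <<'E'
from h import *
f=arm.grab_frame("side"); cv2.imwrite("pics/g3.png",cv2.resize(f[200:400,220:420],None,fx=3,fy=3)[:,:,::-1])
E
```

```text
t: 6.92
eef_pos: [0.584, -0.3161, 0.1097]
ee_rot: [3.141, -0.001, -1.812]
force: [-1.8, -0.9, 3.7]
width: 0.0295
gripper_force: 50.0
```

View pics/g3.png

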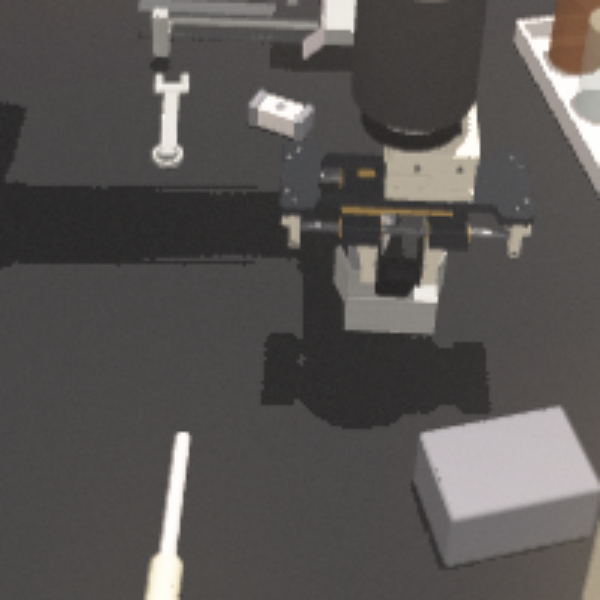

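```bash
python3 -m crank '[{"dx":0.0044,"dy":0.0183,"dz":0.001,"twist":0,"grip":-1},{"dx":0.0088,"dy":0.0366,"dz":0.001,"twist":0,"grip":-1},{"dx":0.0132,"dy":0.0549,"dz":0.001,"twist":0,"grip":-1},{"dx":0.0177,"dy":0.0732,"dz":0.001,"twist":0,"grip":-1},{"dx":0.0221,"dy":0.0914,"dz":0.001,"twist":0,"grip":-1}]'
python3 -m crank '[{"dx":0.0044,"dy":0.0183,"dz":0,"twist":0,"grip":-1},{"dx":0.0088,"dy":0.0366,"dz":0,"twist":0,"grip":-1},{"dx":0.0132,"dy":0.0549,"dz":0,"twist":0,"grip":-1},{"dx":0.0177,"dy":0.0732,"dz":0,"twist":0,"grip":-1},{"dx":0.0221,"dy":0.0914,"dz":0,"twist":0,"grip":-1}]'
python3 -m crank '[{"dx":0.0044,"dy":0.0183,"dz":0,"twist":0,"grip":-1},{"dx":0.0088,"dy":0.0366,"dz":0,"twist":0,"grip":-1},{"dx":0.0132,"dy":0.0549,"dz":0,"twist":0,"grip":-1},{"dx":0.0177,"dy":0.0732,"dz":0,"twist":0,"grip":-1},{"dx":0.0221,"dy":0.0914,"dz":0,"twist":0,"grip":-1}]'
python3 - <<'E'
from h import *
q=np.array([.6902,.1394,1.3332]); s=arm.get_state(); print(loc(q,s['eef_pos'][:2]),s['eef_pos'],np.degrees(s['ee_rot'])[2],s['q'],s['force'])
f=arm.grab_frame("side"); cv2.imwrite("pics/g4.png",cv2.resize(f[100:300,220:420],None,fx=3,fy=3)[:,:,::-1])
E
```

```text
t: 7.38
eef_pos: [0.6069, -0.2244, 0.111]
ee_rot: [-3.141, -0.001, -1.812]
force: [-2.0, -2.8, -0.5]
width: 0.0299
gripper_force: 50.0
t: 7.8
eef_pos: [0.6287, -0.1327, 0.1107]
ee_rot: [-3.142, -0.001, -1.812]
force: [1.0, -1.2, -2.8]
width: 0.0294
gripper_force: 50.0
t: 8.22
eef_pos: [0.6508, -0.0414, 0.1108]
ee_rot: [-3.142, -0.001, -1.812]
force: [-0.3, -2.2, -0.9]
width: 0.0293
gripper_force: 50.0
[-0.18496504 -0.00423702] [ 0.65078329 -0.04136598  0.11077607] -103.84243118644841 [ 0.23573655  0.41119298 -0.18849511  0.00134062 -0.97161354 -0.47808886] [-0.29034394 -2.1617317  -0.91229721]
```

View pics/g4.png

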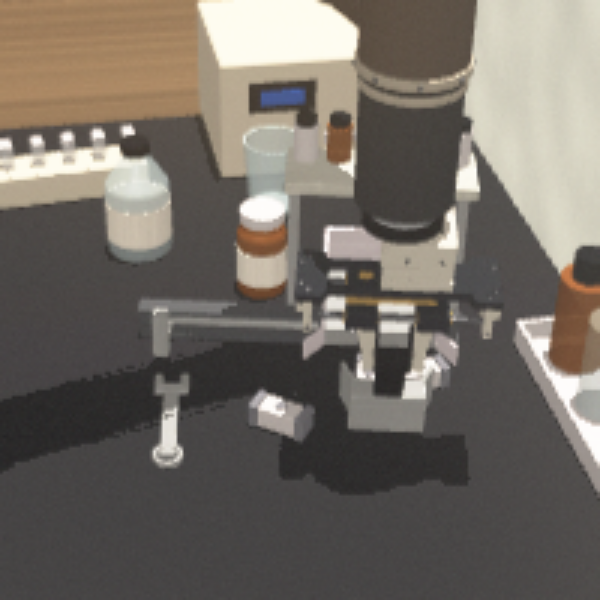

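The sweeper is at the mouth. The third cartridge is untouched at (280,413), and one white end shows by the right wing at (435,370). From here I'll track blobs numerically.

```bash
cat >> h.py <<'E'
Q=np.array([.6902,.1394,1.3332])
def blobs(n,z=.028,thr=165,lim=(-.3,.2,-.13,.16),amin=12):
    f=arm.grab_frame(n).astype(int); m=((f.min(2)>thr)&(f.max(2)-f.min(2)<60)).astype(np.uint8)
    k,_,st,ce=cv2.connectedComponentsWithStats(m)
    for i in range(1,k):
        if st[i,4]<amin: continue
        l=loc(Q,onz(n,ce[i],z))
        if lim[0]<l[0]<lim[1] and lim[2]<l[1]<lim[3]: print(n,ce[i].round(1),st[i].tolist(),(l*1000).round())
E
python3 - <<'E'
from h import *
blobs("side"); blobs("top")
f=arm.grab_frame("side"); g=f.min(2)
for r in range(212,238): print(r,' '.join('%3d'%v for v in g[r,352:380]))
E
```

```text
side [336.2 180.2] [328, 175, 19, 10, 133] [176.  36.]
side [305.9 189.7] [299, 183, 13, 12, 98] [104. 144.]
side [331.1 200.5] [328, 199, 7, 4, 25] [42. 53.]
side [351.8 201.9] [346, 201, 12, 3, 34] [ 37. -19.]
side [330.6 207.5] [327, 206, 8, 4, 29] [-0. 54.]
side [351.1 208.5] [347, 207, 10, 4, 37] [ -2. -16.]
side [340.8 222.3] [339, 217, 6, 9, 28] [-81.  19.]
side [360.1 225.3] [354, 219, 16, 14, 96] [-94. -43.]
side [309.7 234.6] [304, 231, 12, 8, 60] [-151.  117.]
top [282.5 140.9] [281, 136, 4, 10, 25] [  64. -126.]
top [248.1 169.5] [240, 148, 26, 39, 186] [161.   8.]
top [295.4 161.1] [293, 156, 5, 12, 34] [ -1. -62.]
top [325.  178.5] [321, 173, 10, 13, 48] [-121.  -22.]
top [310.7 185.5] [303, 182, 17, 8, 95] [-76.  15.]
top [247.8 203.5] [240, 196, 16, 16, 192] [130. 131.]
top [322.4 216.8] [318, 213, 10, 10, 68] [-144.  118.]
212 121 121 121 118  63  59 149 149 148 148 150 139 125 150 156 155 140 111  91  78 111  76  73  74  75  76  74  76
213 124 122 122 121  60  65 148 150 148 149 149 132 123 154 152 155 156 157 169 111 106  75  75  75  77  75  75  76
214 118 122 120 
[... 2067 characters left out ...]
  73
232 113 134 212 190 208 206 207 208 209 208 116 103  73  74  73  72  70  72  74  75  73  75  75  73  74  75  76  73
233 125 126 126 127 125 125 127 125 128 132 112  82  72  74  73  74  73  72  74  71  73  74  73  73  73  73  73  74
234 123 122 123 122 123 123 121 123 125 130  95  71  74  74  70  73  72  72  76  74  74  72  71  75  74  75  73  74
235 127 127 126 126 129 128 127 126 126 125  80  71  72  74  75  75  70  73  72  73  74  73  73  75  75  72  75  73
236 124 125 126 123 126 125 124 127 124 110  71  74  72  74  74  72  71  73  73  72  74  73  72  73  71  73  75  76
237 124 123 125 126 125 127 125 127 124 110  74  75  72  72  73  74  73  73  75  73  71  72  74  72  72  74  74  75
```

```bash
python3 - <<'E'
from h import *
for p,z in(((365,229),0),((369,228),0),((369.5,222),.028),((365,222),.028),((363,219.5),.028),((366,218.5),.028),((361,232),.0),((361.5,220),.045)): print(p,z,(loc(Q,onz("side",p,z))*1000).round())
f=arm.grab_frame("top"); g=f.min(2)
print('cols',list(range(292,334,2)))
for r in range(158,200): print(r,' '.join('%3d'%v for v in g[r,292:334]))
E
```

```text
(365, 229) 0 [-76. -62.]
(369, 228) 0 [-70. -76.]
(369.5, 222) 0.028 [-74. -75.]
(365, 222) 0.028 [-75. -60.]
(363, 219.5) 0.028 [-62. -54.]
(366, 218.5) 0.028 [-56. -64.]
(361, 232) 0.0 [-93. -48.]
(361.5, 220) 0.045 [-87. -47.]
cols [292, 294, 296, 298, 300, 302, 304, 306, 308, 310, 312, 314, 316, 318, 320, 322, 324, 326, 328, 330, 332]
158  85 126 181 203 200 165  85  66  91  98  97  97 100  96  98 100  97  98  97  97  95  92  92  90  89  90  85  82  82  83  79  77  76  74  75  72  73  69  66  54  44  51
159  91 113 166 204 206 174  94  61  94  99 100  98 100  99  95  96  94  93  90  90  88  86  84  86  83  81  79  78  78  75  73  73  71  68  68  69  67  70  67  60  47  37
160  93 104 152 200 207 187 126  71  83  97  97  96  91  91  91  89  88  85  86  84  82  78  77  77  77  75  73  72  70  72  71  67  69  66  66  70  67  66  65  64  57  43
161  97 104 148 198 209 197 150  80  72  91  92  90  86  86  85  83  81  82  79  75  77  73  73  72  69  69  70  68  68  66  68  67  68  67  61  65  63  63  64  64  61  48
162  99 100 127 174 200 197 163  84  57  81  83  83  81  78  79  78  76
[... 5764 characters left out ...]
  23  23  25
196  57  56  54  51  50  45  38  30  23  21  26  27  25  21  21  18  23  22  22  19  27  32  40  36  35  31  27  23  23  26  26  31  33  26  23  29  28  24  23  25  34  32
197  59  57  55  52  50  46  40  31  24  24  23  28  28  27  21  25  25  23  24  22  23  23  23  25  23  21  18  20  21  24  23  23  21  24  30  44  39  35  33  45  61  63
198  60  57  57  54  51  44  43  35  26  24  25  35  35  26  24  22  24  22  21  22  24  22  21  22  20  19  22  22  22  22  21  21  26  33  46  56  58  58  59  65  71  73
199  58  58  58  53  49  45  42  35  26  24  28  33  36  34  26  23  24  21  20  23  23  22  21  21  23  21  24  22  20  20  23  31  50  59  67  73  70  81  84  76  73  74
```

```bash
python3 -m crank '[{"dx":-0.0014,"dy":-0.0058,"dz":0,"twist":0,"grip":-1},{"dx":0.0035,"dy":-0.007,"dz":0,"twist":0,"grip":-1},{"dx":0.0059,"dy":0.0027,"dz":0,"twist":0,"grip":-1},{"dx":0.0082,"dy":0.0124,"dz":0,"twist":0,"grip":-1},{"dx":0.0106,"dy":0.0222,"dz":0,"twist":0,"grip":-1}]'
python3 -m crank '[{"dx":0.0024,"dy":0.0097,"dz":0,"twist":0,"grip":-1},{"dx":0.0047,"dy":0.0194,"dz":0,"twist":0,"grip":-1},{"dx":0.0071,"dy":0.0292,"dz":0,"twist":0,"grip":-1},{"dx":0.0094,"dy":0.0389,"dz":0,"twist":0,"grip":-1},{"dx":0.0094,"dy":0.0389,"dz":0,"twist":0,"grip":-1}]'
python3 - <<'E'
from h import *
s=arm.get_state(); print(loc(Q,s['eef_pos'][:2]))
blobs("side"); blobs("top")
E
```

```text
t: 8.88
eef_pos: [0.6613, -0.0202, 0.1107]
ee_rot: [3.142, -0.001, -1.814]
force: [0.2, 0.4, -3.2]
width: 0.0294
gripper_force: 50.0
t: 9.3
eef_pos: [0.6712, 0.0221, 0.1103]
ee_rot: [-3.141, 0.001, -1.811]
force: [1.6, 0.8, -0.1]
width: 0.0297
gripper_force: 50.0
[-0.11847228 -0.00910806]
side [306.  189.6] [299, 183, 13, 12, 94] [105. 144.]
side [332.4 188.6] [328, 187, 9, 4, 30] [118.  49.]
side [353.2 189.9] [348, 189, 11, 3, 30] [114. -26.]
side [333.7 201.8] [327, 193, 15, 17, 195] [34. 44.]
side [352.  198.2] [348, 194, 10, 9, 78] [ 61. -21.]
side [358.6 216.9] [355, 214, 8, 7, 45] [-48. -40.]
side [311.2 235.2] [304, 231, 17, 10, 76] [-154.  112.]
top [273.9 158.2] [271, 153, 6, 12, 35] [ 79. -55.]
top [307.2 175. ] [304, 168, 8, 15, 46] [-55. -20.]
top [244.6 201.7] [243, 198, 4, 10, 23] [143. 127.]
top [323.4 215.7] [318, 209, 14, 14, 87] [-147.  113.]
```

```bash
python3 -m crank '[{"dx":0.0016,"dy":0.0064,"dz":0,"twist":0,"grip":-1},{"dx":0.0031,"dy":0.0128,"dz":0,"twist":0,"grip":-1},{"dx":0.0047,"dy":0.0192,"dz":0,"twist":0,"grip":-1},{"dx":0.0062,"dy":0.0257,"dz":0,"twist":0,"grip":-1},{"dx":0.0062,"dy":0.0257,"dz":0,"twist":0,"grip":-1}]'
python3 -m crank '[{"dx":-0.006,"dy":-0.025,"dz":0,"twist":0,"grip":-1},{"dx":-0.012,"dy":-0.05,"dz":0,"twist":0,"grip":-1},{"dx":-0.018,"dy":-0.075,"dz":0.005,"twist":0,"grip":-1},{"dx":-0.024,"dy":-0.1,"dz":0.03,"twist":0,"grip":-1},{"dx":-0.0304,"dy":-0.1254,"dz":0.055,"twist":0,"grip":-1}]'
python3 -m crank '[{"dx":-0.014,"dy":0.008,"dz":0,"twist":-6,"grip":-1},{"dx":-0.029,"dy":0.017,"dz":0,"twist":-12,"grip":-1},{"dx":-0.044,"dy":0.025,"dz":0,"twist":-18,"grip":-1},{"dx":-0.059,"dy":0.034,"dz":0,"twist":-24,"grip":-1},{"dx":-0.074,"dy":0.042,"dz":0,"twist":-30,"grip":-1}]'
python3 -m crank '[{"dx":-0.014,"dy":0.008,"dz":0,"twist":-6,"grip":-1},{"dx":-0.029,"dy":0.017,"dz":0,"twist":-12,"grip":-1},{"dx":-0.044,"dy":0.025,"dz":0,"twist":-18,"grip":-1},{"dx":-0.059,"dy":0.034,"dz":0,"twist":-24,"grip":-1},{"dx":-0.074,"dy":0.042,"dz":0,"twist":-30,"grip":-1}]'
python3 -m crank '[{"dx":-0.014,"dy":0.008,"dz":0,"twist":-6,"grip":-1},{"dx":-0.029,"dy":0.017,"dz":0,"twist":-12,"grip":-1},{"dx":-0.044,"dy":0.025,"dz":0,"twist":-18,"grip":-1},{"dx":-0.059,"dy":0.034,"dz":0,"twist":-24,"grip":-1},{"dx":-0.073,"dy":0.042,"dz":0,"twist":-30,"grip":-1}]'
python3 - <<'E'
from h import *
s=arm.get_state(); print(loc(Q,s['eef_pos'][:2]),s['eef_pos'],np.degrees(s['ee_rot'])[2],s['force'])
blobs("top")
f=arm.grab_frame("side"); cv2.imwrite("pics/g5.png",cv2.resize(f[140:280,250:400],None,fx=4,fy=4,interpolation=cv2.INTER_CUBIC)[:,:,::-1])
E
```

```text
t: 9.82
eef_pos: [0.6749, 0.0415, 0.1125]
ee_rot: [3.139, -0.007, -1.813]
force: [-8.3, -16.8, 15.4]
width: 0.0294
gripper_force: 50.0
t: 10.23
eef_pos: [0.6447, -0.0807, 0.1638]
ee_rot: [3.137, -0.001, -1.813]
force: [1.4, 0.4, -2.3]
width: 0.0295
gripper_force: 50.0
t: 10.65
eef_pos: [0.5713, -0.0375, 0.1648]
ee_rot: [3.14, -0.0, -2.343]
force: [0.4, 0.4, -3.4]
width: 0.0294
gripper_force: 50.0
t: 11.07
eef_pos: [0.4972, 0.0046, 0.1649]
ee_rot: [3.141, -0.001, -2.866]
force: [-0.6, 1.0, -2.6]
width: 0.0298
gripper_force: 50.0
t: 11.48
eef_pos: [0.424, 0.0465, 0.1651]
ee_rot: [3.141, -0.001, 2.894]
force: [0.0, -0.1, -2.4]
width: 0.0292
gripper_force: 50.0
[-0.15297235  0.23679874] [0.42404909 0.04645982 0.1650525 ] 165.79173471705553 [ 0.02800432 -0.11801748 -2.35305386]
top [282.6 140.9] [281, 136, 4, 10, 24] [  64. -126.]
top [274.6 169. ] [240, 136, 66, 62, 1989] [ 67. -16.]
top [247.8 203.5] [240, 196, 16, 16, 193] [130. 131.]
top [326.8 210.5] [323, 206, 9, 10, 53] [-154.   92.]
```

View pics/g5.png

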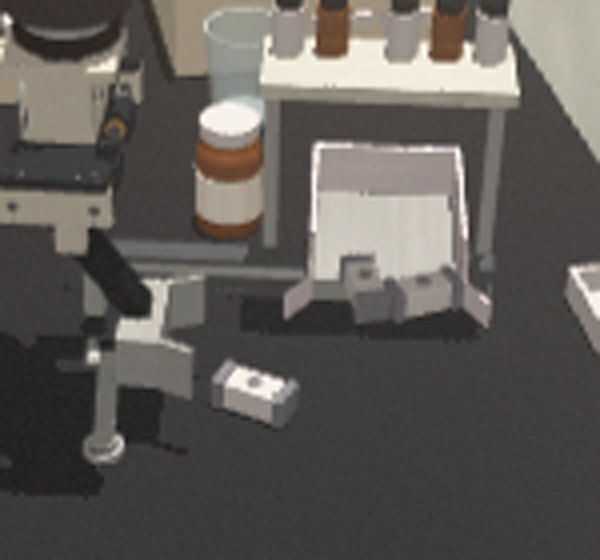

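A has jammed across the right lip, with its top at (420,290), and C is half in, with its top at (365,275). B is at (255,390). I'll push A's inner end with the right wing leading.

```bash
python3 - <<'E'
from h import *
for n,p in(("A",(420,290)),("Acap r",(455,280)),("Acap l",(398,303)),("C",(365,275)),("Cfar",(358,258)),("Cnear",(372,298)),("B",(255,388))):
    print(n,(loc(Q,onz("side",(p[0]/4+250-.4,p[1]/4+140-.4),.028))*1000).round())
E
python3 -m crank '[{"dx":0.0145,"dy":-0.0043,"dz":0,"twist":6.7,"grip":-1},{"dx":0.029,"dy":-0.0087,"dz":0,"twist":13.4,"grip":-1},{"dx":0.0435,"dy":-0.013,"dz":0,"twist":20.1,"grip":-1},{"dx":0.058,"dy":-0.0173,"dz":0,"twist":26.8,"grip":-1},{"dx":0.0726,"dy":-0.0217,"dz":0,"twist":33.5,"grip":-1}]'
python3 -m crank '[{"dx":0.0145,"dy":-0.0043,"dz":0,"twist":6.7,"grip":-1},{"dx":0.029,"dy":-0.0087,"dz":0,"twist":13.4,"grip":-1},{"dx":0.0435,"dy":-0.013,"dz":0,"twist":20.1,"grip":-1},{"dx":0.058,"dy":-0.0173,"dz":0,"twist":26.8,"grip":-1},{"dx":0.0726,"dy":-0.0217,"dz":0,"twist":33.5,"grip":-1}]'
python3 -m crank '[{"dx":0.0145,"dy":-0.0043,"dz":0,"twist":6.7,"grip":-1},{"dx":0.029,"dy":-0.0087,"dz":0,"twist":13.4,"grip":-1},{"dx":0.0435,"dy":-0.013,"dz":0,"twist":20.1,"grip":-1},{"dx":0.058,"dy":-0.0173,"dz":0,"twist":26.8,"grip":-1},{"dx":0.0726,"dy":-0.0217,"dz":0,"twist":33.6,"grip":-1}]'
```

```text
A [-22. -27.]
Acap r [ -6. -58.]
Acap l [-42.  -9.]
C [-3. 19.]
Cfar [22. 25.]
Cnear [-36.  13.]
B [-160.  105.]
t: 12.0
eef_pos: [0.4987, 0.024, 0.1651]
ee_rot: [3.141, -0.0, -2.792]
force: [0.2, -0.3, -3.5]
width: 0.0296
gripper_force: 50.0
t: 12.42
eef_pos: [0.5714, 0.0022, 0.1648]
ee_rot: [3.141, -0.0, -2.207]
force: [0.2, -0.1, -2.8]
width: 0.0296
gripper_force: 50.0
t: 12.83
eef_pos: [0.644, -0.0195, 0.1646]
ee_rot: [3.141, 0.0, -1.621]
force: [-0.2, -0.1, -4.3]
width: 0.0297
gripper_force: 50.0
```

```bash
python3 -m crank '[{"dx":0,"dy":0,"dz":-0.025,"twist":0,"grip":-1},{"dx":0,"dy":0,"dz":-0.045,"twist":0,"grip":-1},{"dx":0,"dy":0,"dz":-0.053,"twist":0,"grip":-1},{"dx":0.0024,"dy":0.0097,"dz":-0.053,"twist":0,"grip":-1},{"dx":0.0047,"dy":0.0194,"dz":-0.053,"twist":0,"grip":-1}]'
python3 -m crank '[{"dx":0.0024,"dy":0.0097,"dz":0,"twist":0,"grip":-1},{"dx":0.0047,"dy":0.0194,"dz":0,"twist":0,"grip":-1},{"dx":0.0071,"dy":0.0292,"dz":0,"twist":0,"grip":-1},{"dx":0.0094,"dy":0.0389,"dz":0,"twist":0,"grip":-1},{"dx":0.0094,"dy":0.0389,"dz":0,"twist":0,"grip":-1}]'
python3 - <<'E'
from h import *
s=arm.get_state(); print(loc(Q,s['eef_pos'][:2]),s['eef_pos'],np.degrees(s['ee_rot'])[2],s['force'])
E
```

```text
t: 13.25
eef_pos: [0.648, -0.0004, 0.1122]
ee_rot: [3.141, -0.0, -1.628]
force: [-0.4, -0.4, -2.9]
width: 0.0295
gripper_force: 50.0
t: 13.67
eef_pos: [0.6579, 0.0413, 0.1126]
ee_rot: [-3.141, 0.0, -1.626]
force: [-0.7, 0.2, -3.2]
width: 0.0296
gripper_force: 50.0
[-0.10298081  0.00828365] [0.65791077 0.04126198 0.11256065] -93.1660595374039 [-0.73586964  0.17124831 -3.21916525]
```

```bash
python3 -m crank '[{"dx":-0.005,"dy":-0.02,"dz":0,"twist":0,"grip":-1},{"dx":-0.009,"dy":-0.04,"dz":0,"twist":0,"grip":-1},{"dx":-0.0034,"dy":-0.0609,"dz":0,"twist":-5,"grip":-1},{"dx":-0.0034,"dy":-0.0609,"dz":-0.001,"twist":-10.2,"grip":-1},{"dx":-0.0034,"dy":-0.0609,"dz":-0.001,"twist":-10.2,"grip":-1}]'
python3 -m crank '[{"dx":0.0028,"dy":0.0117,"dz":0,"twist":0,"grip":-1},{"dx":0.0056,"dy":0.0233,"dz":0,"twist":0,"grip":-1},{"dx":0.0085,"dy":0.035,"dz":0,"twist":0,"grip":-1},{"dx":0.0107,"dy":0.0443,"dz":0,"twist":0,"grip":-1},{"dx":0.0118,"dy":0.0486,"dz":0,"twist":0,"grip":-1}]'
python3 -m crank '[{"dx":0.0012,"dy":0.0049,"dz":0,"twist":0,"grip":-1},{"dx":0.0024,"dy":0.0097,"dz":0,"twist":0,"grip":-1},{"dx":0.0035,"dy":0.0146,"dz":0,"twist":0,"grip":-1},{"dx":0.0047,"dy":0.0194,"dz":0,"twist":0,"grip":-1},{"dx":0.0047,"dy":0.0194,"dz":0,"twist":0,"grip":-1}]'
python3 - <<'E'
from h import *
s=arm.get_state(); print(loc(Q,s['eef_pos'][:2]),s['eef_pos'],np.degrees(s['ee_rot'])[2],s['force'])
E
```

```text
t: 14.08
eef_pos: [0.6538, -0.0229, 0.1114]
ee_rot: [3.142, 0.0, -1.811]
force: [-0.7, 0.1, -3.2]
width: 0.0297
gripper_force: 50.0
t: 14.5
eef_pos: [0.6661, 0.0291, 0.1115]
ee_rot: [-3.141, 0.0, -1.803]
force: [1.0, 0.1, -3.5]
width: 0.0295
gripper_force: 50.0
t: 14.92
eef_pos: [0.6706, 0.0467, 0.1115]
ee_rot: [-3.141, 0.0, -1.806]
force: [-0.9, 0.0, -3.6]
width: 0.0293
gripper_force: 50.0
[-0.09466726 -0.00273723] [0.67057877 0.04674802 0.11152341] -103.45025079303844 [-0.89446935  0.03081496 -3.64050502]
```

```bash
python3 -m crank '[{"dx":-0.006,"dy":-0.025,"dz":0,"twist":0,"grip":-1},{"dx":-0.012,"dy":-0.05,"dz":0,"twist":0,"grip":-1},{"dx":-0.018,"dy":-0.075,"dz":0.01,"twist":0,"grip":-1},{"dx":-0.024,"dy":-0.1,"dz":0.035,"twist":0,"grip":-1},{"dx":-0.0294,"dy":-0.1215,"dz":0.054,"twist":0,"grip":-1}]'
python3 -m crank '[{"dx":-0.014,"dy":0.008,"dz":0,"twist":-6,"grip":-1},{"dx":-0.029,"dy":0.016,"dz":0,"twist":-12,"grip":-1},{"dx":-0.044,"dy":0.023,"dz":0,"twist":-18,"grip":-1},{"dx":-0.058,"dy":0.031,"dz":0,"twist":-24,"grip":-1},{"dx":-0.073,"dy":0.039,"dz":0,"twist":-30,"grip":-1}]'
python3 -m crank '[{"dx":-0.014,"dy":0.008,"dz":0,"twist":-6,"grip":-1},{"dx":-0.029,"dy":0.016,"dz":0,"twist":-12,"grip":-1},{"dx":-0.044,"dy":0.023,"dz":0,"twist":-18,"grip":-1},{"dx":-0.058,"dy":0.031,"dz":0,"twist":-24,"grip":-1},{"dx":-0.073,"dy":0.039,"dz":0,"twist":-30,"grip":-1}]'
python3 -m crank '[{"dx":-0.014,"dy":0.008,"dz":0,"twist":-6,"grip":-1},{"dx":-0.029,"dy":0.016,"dz":0,"twist":-12,"grip":-1},{"dx":-0.044,"dy":0.023,"dz":0,"twist":-18,"grip":-1},{"dx":-0.058,"dy":0.031,"dz":0,"twist":-24,"grip":-1},{"dx":-0.072,"dy":0.039,"dz":0,"twist":-30,"grip":-1}]'
python3 -m crank '[{"dx":0,"dy":0,"dz":-0.02,"twist":0,"grip":-1},{"dx":0,"dy":0,"dz":-0.04,"twist":0,"grip":-1},{"dx":0,"dy":0,"dz":-0.05,"twist":0,"grip":-1},{"dx":0,"dy":0,"dz":-0.054,"twist":0,"grip":-1},{"dx":0,"dy":0,"dz":-0.054,"twist":0,"grip":-1}]'
python3 - <<'E'
from h import *
s=arm.get_state(); print(loc(Q,s['eef_pos'][:2]),s['eef_pos'],np.degrees(s['ee_rot'])[2],s['force'])
blobs("side",lim=(-.3,.03,-.13,.16)); blobs("top",lim=(-.3,.2,-.08,.1),amin=6)
E
```

```text
t: 15.33
eef_pos: [0.6401, -0.0773, 0.1662]
ee_rot: [3.141, -0.001, -1.806]
force: [0.6, 0.3, -2.2]
width: 0.0296
gripper_force: 50.0
t: 15.75
eef_pos: [0.5671, -0.0367, 0.1656]
ee_rot: [-3.142, 0.0, -2.336]
force: [-0.5, 1.0, -3.6]
width: 0.0299
gripper_force: 50.0
t: 16.17
eef_pos: [0.4942, 0.0025, 0.1657]
ee_rot: [3.141, 0.0, -2.859]
force: [-0.2, 0.8, -2.3]
width: 0.0296
gripper_force: 50.0
t: 16.58
eef_pos: [0.4221, 0.0415, 0.1657]
ee_rot: [3.141, 0.0, 2.901]
force: [-0.6, 0.2, -3.3]
width: 0.0297
gripper_force: 50.0
t: 17.0
eef_pos: [0.423, 0.0413, 0.1117]
ee_rot: [-3.141, 0.0, 2.906]
force: [-0.4, 0.2, -1.7]
width: 0.0296
gripper_force: 50.0
[-0.15823713  0.23663725] [0.42296689 0.04130494 0.11171371] 166.52864216182243 [-0.38009078  0.20160296 -1.70438177]
side [313.2 235.6] [306, 232, 15, 8, 66] [-155.  106.]
top [274.6 169. ] [240, 136, 66, 62, 1992] [ 67. -16.]
top [326.  211.3] [321, 206, 11, 11, 69] [-152.   95.]
```

```bash
python3 -m crank '[{"dx":0.0117,"dy":-0.0028,"dz":-0.001,"twist":0,"grip":-1},{"dx":0.0233,"dy":-0.0056,"dz":-0.001,"twist":0,"grip":-1},{"dx":0.035,"dy":-0.0085,"dz":-0.001,"twist":0,"grip":-1},{"dx":0.0466,"dy":-0.0113,"dz":-0.001,"twist":0,"grip":-1},{"dx":0.0583,"dy":-0.0141,"dz":-0.001,"twist":0,"grip":-1}]'
python3 -m crank '[{"dx":0.0117,"dy":-0.0028,"dz":0,"twist":0,"grip":-1},{"dx":0.0233,"dy":-0.0056,"dz":0,"twist":0,"grip":-1},{"dx":0.035,"dy":-0.0085,"dz":0,"twist":0,"grip":-1},{"dx":0.0466,"dy":-0.0113,"dz":0,"twist":0,"grip":-1},{"dx":0.0583,"dy":-0.0141,"dz":0,"twist":0,"grip":-1}]'
python3 -m crank '[{"dx":-0.015,"dy":0.004,"dz":0,"twist":0,"grip":-1},{"dx":-0.035,"dy":0.009,"dz":0.01,"twist":0,"grip":-1},{"dx":-0.055,"dy":0.014,"dz":0.03,"twist":0,"grip":-1},{"dx":-0.06,"dy":0.0,"dz":0.054,"twist":0,"grip":-1},{"dx":-0.06,"dy":-0.03,"dz":0.054,"twist":5,"grip":-1}]'
python3 - <<'E'
from h import *
s=arm.get_state(); print(loc(Q,s['eef_pos'][:2]),s['eef_pos'],np.degrees(s['ee_rot'])[2],s['force'])
blobs("side",lim=(-.3,.03,-.13,.16)); blobs("top",lim=(-.3,.2,-.08,.1),amin=6)
E
```

```text
t: 17.52
eef_pos: [0.4822, 0.027, 0.1113]
ee_rot: [3.141, 0.0, 2.906]
force: [-6.3, 2.6, 9.2]
width: 0.0296
gripper_force: 50.0
t: 17.93
eef_pos: [0.5405, 0.0127, 0.1113]
ee_rot: [3.142, 0.0, 2.906]
force: [-6.6, 1.8, 8.4]
width: 0.0303
gripper_force: 50.0
t: 18.35
eef_pos: [0.4817, -0.0152, 0.1688]
ee_rot: [3.139, 0.006, 2.996]
force: [2.7, -1.7, -3.0]
width: 0.0294
gripper_force: 50.0
[-0.19935467  0.16628265] [ 0.48166727 -0.01521663  0.16878326] 171.64906042777093 [ 2.70850954 -1.66999705 -3.00159153]
side [310.1 227.1] [304, 217, 11, 17, 98] [-113.  117.]
side [342.6 235. ] [336, 232, 14, 7, 65] [-147.   14.]
top [274.6 169. ] [240, 136, 66, 62, 1989] [ 67. -16.]
top [327.7 187. ] [323, 181, 11, 14, 75] [-138.    7.]
```

```bash
python3 -m crank '[{"dx":0.0,"dy":-0.018,"dz":0,"twist":5.7,"grip":-1},{"dx":0.01,"dy":-0.034,"dz":0,"twist":11.4,"grip":-1},{"dx":0.025,"dy":-0.047,"dz":0,"twist":17,"grip":-1},{"dx":0.036,"dy":-0.057,"dz":0,"twist":22.7,"grip":-1},{"dx":0.048,"dy":-0.066,"dz":0,"twist":28.4,"grip":-1}]'
python3 -m crank '[{"dx":0.012,"dy":-0.01,"dz":0,"twist":5.7,"grip":-1},{"dx":0.024,"dy":-0.02,"dz":0,"twist":11.4,"grip":-1},{"dx":0.036,"dy":-0.03,"dz":0,"twist":17,"grip":-1},{"dx":0.048,"dy":-0.04,"dz":0,"twist":22.7,"grip":-1},{"dx":0.06,"dy":-0.048,"dz":0,"twist":28.4,"grip":-1}]'
python3 -m crank '[{"dx":0.012,"dy":-0.006,"dz":0,"twist":5.7,"grip":-1},{"dx":0.0265,"dy":-0.012,"dz":0,"twist":11.4,"grip":-1},{"dx":0.0265,"dy":-0.012,"dz":0,"twist":17,"grip":-1},{"dx":0.0265,"dy":-0.012,"dz":0,"twist":22.7,"grip":-1},{"dx":0.0265,"dy":-0.012,"dz":0,"twist":28,"grip":-1}]'
python3 -m crank '[{"dx":0,"dy":0,"dz":-0.02,"twist":0,"grip":-1},{"dx":0,"dy":0,"dz":-0.04,"twist":0,"grip":-1},{"dx":0,"dy":0,"dz":-0.05,"twist":0,"grip":-1},{"dx":0,"dy":0,"dz":-0.055,"twist":0,"grip":-1},{"dx":0,"dy":0,"dz":-0.055,"twist":0,"grip":-1}]'
python3 - <<'E'
from h import *
s=arm.get_state(); print(loc(Q,s['eef_pos'][:2]),s['eef_pos'],np.degrees(s['ee_rot'])[2],s['force'])
blobs("side",lim=(-.3,.03,-.13,.16)); blobs("top",lim=(-.3,.2,-.08,.1),amin=6)
E
```

```text
t: 18.87
eef_pos: [0.5282, -0.0839, 0.1639]
ee_rot: [3.141, -0.001, -2.791]
force: [-0.1, 0.9, -3.4]
width: 0.0298
gripper_force: 50.0
t: 19.28
eef_pos: [0.5883, -0.1319, 0.1635]
ee_rot: [3.141, -0.001, -2.295]
force: [-0.3, 0.4, -3.3]
width: 0.0294
gripper_force: 50.0
t: 19.7
eef_pos: [0.6144, -0.1434, 0.1631]
ee_rot: [3.14, -0.0, -1.806]
force: [-0.3, 0.7, -3.2]
width: 0.0292
gripper_force: 50.0
t: 20.12
eef_pos: [0.6136, -0.1442, 0.1102]
ee_rot: [3.14, -0.002, -1.81]
force: [-0.8, -0.5, 1.0]
width: 0.0298
gripper_force: 50.0
[-0.29363059  0.00769342] [ 0.61361171 -0.14417071  0.11018609] -103.68370254076825 [-0.76186542 -0.52182624  0.96516329]
side [347.  235.6] [342, 233, 11, 6, 51] [-149.   -0.]
side [355.5 251.2] [351, 244, 11, 12, 60] [-222.  -25.]
top [265.3 173. ] [240, 148, 53, 50, 1348] [96.  7.]
top [334.  166.6] [333, 161, 3, 12, 33] [-143.  -73.]
top [356.6 186.6] [352, 183, 11, 10, 54] [-240.  -18.]
```

```bash
python3 -m crank '[{"dx":0.0041,"dy":0.0144,"dz":0,"twist":0,"grip":-1},{"dx":0.0082,"dy":0.0289,"dz":0,"twist":0,"grip":-1},{"dx":0.0123,"dy":0.0433,"dz":0,"twist":0,"grip":-1},{"dx":0.0164,"dy":0.0577,"dz":0,"twist":0,"grip":-1},{"dx":0.0205,"dy":0.0722,"dz":0,"twist":0,"grip":-1}]'
python3 -m crank '[{"dx":0.0035,"dy":0.0144,"dz":0,"twist":0,"grip":-1},{"dx":0.007,"dy":0.0289,"dz":0,"twist":0,"grip":-1},{"dx":0.0105,"dy":0.0433,"dz":0,"twist":0,"grip":-1},{"dx":0.014,"dy":0.0577,"dz":0,"twist":0,"grip":-1},{"dx":0.0175,"dy":0.0722,"dz":0,"twist":0,"grip":-1}]'
python3 -m crank '[{"dx":0.0028,"dy":0.0117,"dz":0,"twist":0,"grip":-1},{"dx":0.0056,"dy":0.0233,"dz":0,"twist":0,"grip":-1},{"dx":0.0085,"dy":0.035,"dz":0,"twist":0,"grip":-1},{"dx":0.0107,"dy":0.0443,"dz":0,"twist":0,"grip":-1},{"dx":0.0123,"dy":0.051,"dz":0,"twist":0,"grip":-1}]'
python3 - <<'E'
from h import *
s=arm.get_state(); print(loc(Q,s['eef_pos'][:2]),s['eef_pos'],np.degrees(s['ee_rot'])[2],s['force'])
blobs("side",lim=(-.3,.03,-.13,.16)); blobs("top",lim=(-.3,.2,-.08,.1),amin=6)
E
```

```text
t: 20.63
eef_pos: [0.6354, -0.0693, 0.1102]
ee_rot: [-3.141, -0.0, -1.809]
force: [-1.5, -6.5, 8.6]
width: 0.0298
gripper_force: 50.0
t: 21.05
eef_pos: [0.6527, 0.0031, 0.1102]
ee_rot: [-3.141, -0.001, -1.808]
force: [-0.5, -5.5, 5.7]
width: 0.0295
gripper_force: 50.0
t: 21.47
eef_pos: [0.6646, 0.0539, 0.1103]
ee_rot: [-3.141, -0.001, -1.808]
force: [-1.4, -7.1, 6.6]
width: 0.0294
gripper_force: 50.0
[-0.08913543  0.00474833] [0.66460551 0.0538863  0.11032227] -103.58335221491154 [-1.42558359 -7.08865404  6.59704659]
top [250. 149.] [248, 148, 5, 4, 11] [174. -69.]
top [257.8 152.9] [257, 151, 3, 5, 11] [142. -61.]
top [261.7 163. ] [259, 158, 6, 12, 36] [119. -27.]
top [268.1 185.3] [267, 183, 3, 7, 16] [75. 49.]
```

```bash
python3 -m crank '[{"dx":0,"dy":0,"dz":0,"twist":0,"grip":-1},{"dx":-0.0028,"dy":-0.0117,"dz":-0.0046,"twist":0,"grip":-1},{"dx":-0.0028,"dy":-0.0117,"dz":-0.0046,"twist":0,"grip":-1},{"dx":-0.0059,"dy":-0.0243,"dz":-0.0108,"twist":0,"grip":-1},{"dx":-0.0059,"dy":-0.0243,"dz":-0.0108,"twist":0,"grip":-1}]' 12
python3 - <<'E'
from h import *
s=arm.get_state(); print(loc(Q,s['eef_pos'][:2]),s['eef_pos'],s['force'],s['moment'])
f=arm.grab_frame("side"); cv2.imwrite("pics/g6.png",cv2.resize(f[150:270,290:410],None,fx=4,fy=4,interpolation=cv2.INTER_CUBIC)[:,:,::-1])
E
```

```text
t: 21.98
eef_pos: [0.6583, 0.0286, 0.0981]
ee_rot: [-3.142, 0.0, -1.809]
force: [0.9, -0.2, 1.4]
width: 0.0301
gripper_force: 12.0
[-0.1152224   0.00490045] [0.65831765 0.028568   0.09811818] [ 0.92496736 -0.21216769  1.35163564] [ 0.11151178 -0.28866467 -0.03659403]
```

```bash
cat >> h.py <<'E'
def px(n,w):
    c=arm.get_calibration(n); T=c['cam_to_world']; p=T[:3,:3].T@(np.array(w)-T[:3,3]); x,y=p[0]/p[2],p[1]/p[2]; k=1+c['k1']*(x*x+y*y)
    return c['cx']+c['fx']*x*k, c['cy']+c['fy']*y*k
def prof(y,xs,z=0,img=None):
    f=arm.grab_frame("side") if img is None else img; g=cv2.cvtColor(f,cv2.COLOR_RGB2GRAY).astype(np.float32)
    out=[]
    for x in xs:
        u,v=px("side",[*glob(Q,(x/1000,y/1000)),z]); out.append(int(cv2.getRectSubPix(g,(1,1),(u,v))[0,0]))
    print(y,dict(zip(xs,out)))
E
python3 - <<'E'
from h import *
f=arm.grab_frame("side")
for y in(-25,-32,30): prof(y,list(range(-120,30,6)),0,f)
E
```

```text
-25 {-120: 48, -114: 52, -108: 48, -102: 47, -96: 51, -90: 49, -84: 52, -78: 69, -72: 69, -66: 53, -60: 68, -54: 107, -48: 125, -42: 126, -36: 127, -30: 127, -24: 128, -18: 126, -12: 134, -6: 224, 0: 234, 6: 226, 12: 172, 18: 142, 24: 131}
-32 {-120: 47, -114: 49, -108: 49, -102: 48, -96: 50, -90: 49, -84: 67, -78: 75, -72: 72, -66: 56, -60: 67, -54: 109, -48: 125, -42: 126, -36: 127, -30: 127, -24: 129, -18: 127, -12: 142, -6: 224, 0: 234, 6: 231, 12: 195, 18: 169, 24: 166}
30 {-120: 47, -114: 47, -108: 47, -102: 48, -96: 46, -90: 48, -84: 48, -78: 49, -72: 50, -66: 47, -60: 52, -54: 123, -48: 126, -42: 124, -36: 125, -30: 125, -24: 125, -18: 125, -12: 136, -6: 138, 0: 133, 6: 131, 12: 142, 18: 154, 24: 158}
```

```bash
python3 -m crank '[{"dx":-0.003,"dy":-0.0125,"dz":-0.0085,"twist":0,"grip":-1},{"dx":-0.003,"dy":-0.0125,"dz":-0.0085,"twist":0,"grip":-1},{"dx":-0.0059,"dy":-0.0244,"dz":-0.019,"twist":0,"grip":-1},{"dx":-0.0059,"dy":-0.0244,"dz":-0.019,"twist":0,"grip":-1},{"dx":-0.0059,"dy":-0.0244,"dz":-0.019,"twist":0,"grip":-1}]' 12
python3 -m crank '[{"dx":0,"dy":0,"dz":0,"twist":0,"grip":-1},{"dx":0,"dy":0,"dz":0,"twist":0,"grip":-1},{"dx":0,"dy":0,"dz":0,"twist":0,"grip":-1},{"dx":0,"dy":0,"dz":0.001,"twist":0,"grip":-1},{"dx":0,"dy":0,"dz":0.001,"twist":0,"grip":-1}]' 60
python3 - <<'E'
from h import *
s=arm.get_state(); print(loc(Q,s['eef_pos'][:2]),s['eef_pos'],s['force'],s['moment'])
f=arm.grab_frame("side")
for y in(-25,30): prof(y,list(range(-96,30,6)),0,f)
E
```

```text
t: 22.5
eef_pos: [0.6517, 0.0033, 0.0785]
ee_rot: [3.14, -0.001, -1.811]
force: [-0.1, 0.7, -1.3]
width: 0.0296
gripper_force: 12.0
t: 22.92
eef_pos: [0.6524, 0.0042, 0.0807]
ee_rot: [3.141, -0.0, -1.809]
force: [-0.3, -0.4, -3.4]
width: 0.0296
gripper_force: 60.0
[-0.1403385   0.00490218] [0.65240447 0.0041579  0.08073131] [-0.28433554 -0.3597976  -3.40870238] [-0.15730583 -0.03864901 -0.01797525]
-25 {-96: 73, -90: 73, -84: 73, -78: 55, -72: 51, -66: 48, -60: 49, -54: 81, -48: 119, -42: 147, -36: 162, -30: 155, -24: 149, -18: 141, -12: 131, -6: 117, 0: 116, 6: 101, 12: 95, 18: 92, 24: 81}
30 {-96: 48, -90: 49, -84: 49, -78: 47, -72: 47, -66: 47, -60: 51, -54: 82, -48: 117, -42: 138, -36: 160, -30: 163, -24: 161, -18: 174, -12: 175, -6: 168, 0: 167, 6: 168, 12: 167, 18: 167, 24: 167}
```

```bash
python3 -m crank '[{"dx":0.0019,"dy":0.0078,"dz":0,"twist":0,"grip":-1},{"dx":0.0038,"dy":0.0156,"dz":0,"twist":0,"grip":-1},{"dx":0.0056,"dy":0.0233,"dz":0,"twist":0,"grip":-1},{"dx":0.0075,"dy":0.0311,"dz":0,"twist":0,"grip":-1},{"dx":0.0094,"dy":0.0389,"dz":0,"twist":0,"grip":-1}]'
python3 -m crank '[{"dx":0.001,"dy":0.004,"dz":0,"twist":0,"grip":-1},{"dx":0.0019,"dy":0.0078,"dz":0,"twist":0,"grip":-1},{"dx":0.003,"dy":0.0117,"dz":0,"twist":0,"grip":-1},{"dx":0.0033,"dy":0.0136,"dz":0,"twist":0,"grip":-1},{"dx":0.0033,"dy":0.0136,"dz":0,"twist":0,"grip":-1}]'
python3 - <<'E'
from h import *
s=arm.get_state(); print(loc(Q,s['eef_pos'][:2]),s['eef_pos'],s['force'],s['moment'])
f=arm.grab_frame("side")
for y in(-25,30): prof(y,list(range(-96,60,6)),0,f)
E
```

```text
t: 23.38
eef_pos: [0.6618, 0.0438, 0.0807]
ee_rot: [3.141, -0.0, -1.809]
force: [-2.5, -1.3, -2.9]
width: 0.0298
gripper_force: 60.0
t: 23.8
eef_pos: [0.6653, 0.0569, 0.0807]
ee_rot: [3.142, 0.0, -1.809]
force: [-2.1, -0.7, -2.1]
width: 0.0295
gripper_force: 60.0
[-0.08606087  0.00482688] [0.66525283 0.05689297 0.08069729] [-2.06807927 -0.71162244 -2.12012309] [-0.24750455  0.75362381  0.22946912]
-25 {-96: 50, -90: 48, -84: 47, -78: 46, -72: 47, -66: 48, -60: 49, -54: 50, -48: 50, -42: 50, -36: 49, -30: 48, -24: 49, -18: 47, -12: 50, -6: 55, 0: 116, 6: 123, 12: 124, 18: 145, 24: 162, 30: 165, 36: 162, 42: 152, 48: 137, 54: 130}
30 {-96: 48, -90: 49, -84: 46, -78: 45, -72: 49, -66: 44, -60: 49, -54: 49, -48: 47, -42: 49, -36: 47, -30: 48, -24: 48, -18: 48, -12: 49, -6: 60, 0: 97, 6: 117, 12: 121, 18: 142, 24: 154, 30: 156, 36: 160, 42: 161, 48: 166, 54: 168}
```

```bash
python3 -m crank '[{"dx":-0.003,"dy":-0.0122,"dz":0,"twist":0,"grip":-1},{"dx":-0.008,"dy":-0.033,"dz":0,"twist":0,"grip":-1},{"dx":-0.0139,"dy":-0.0573,"dz":0,"twist":0,"grip":-1},{"dx":-0.0198,"dy":-0.0816,"dz":0,"twist":0,"grip":-1},{"dx":-0.0257,"dy":-0.106,"dz":0,"twist":0,"grip":-1}]'
python3 -m crank '[{"dx":-0.0071,"dy":-0.0292,"dz":0,"twist":0,"grip":-1},{"dx":-0.0148,"dy":-0.061,"dz":0,"twist":0,"grip":-1},{"dx":-0.0223,"dy":-0.092,"dz":0,"twist":0,"grip":-1},{"dx":-0.03,"dy":-0.124,"dz":0,"twist":0,"grip":-1},{"dx":-0.0364,"dy":-0.1506,"dz":0,"twist":0,"grip":-1}]'
python3 -m crank '[{"dx":0,"dy":0,"dz":-0.001,"twist":0,"grip":-1},{"dx":0,"dy":0,"dz":-0.001,"twist":0,"grip":-1},{"dx":0.0027,"dy":0.011,"dz":0.0095,"twist":0,"grip":-1},{"dx":0.0059,"dy":0.0242,"dz":0.018,"twist":0,"grip":-1},{"dx":0.0059,"dy":0.0242,"dz":0.018,"twist":0,"grip":-1}]' 10
python3 -m crank '[{"dx":0.003,"dy":0.0127,"dz":0.0065,"twist":0,"grip":-1},{"dx":0.003,"dy":0.0127,"dz":0.0065,"twist":0,"grip":-1},{"dx":0.0059,"dy":0.0244,"dz":0.0115,"twist":0,"grip":-1},{"dx":0.0059,"dy":0.0244,"dz":0.0115,"twist":0,"grip":-1},{"dx":0.0059,"dy":0.0244,"dz":0.0115,"twist":0,"grip":-1}]' 6
python3 - <<'E'
from h import *
s=arm.get_state(); print(loc(Q,s['eef_pos'][:2]),s['eef_pos'],s['force'],s['moment'])
x0=loc(Q,s['eef_pos'][:2])[0]*1000
f=arm.grab_frame("side")
for y in(-25,30): prof(y,list(range(int(x0)+10,int(x0)+130,6)),0,f)
E
```

```text
t: 24.27
eef_pos: [0.6396, -0.0507, 0.0809]
ee_rot: [-3.14, 0.001, -1.81]
force: [-0.8, 0.0, -2.9]
width: 0.0292
gripper_force: 60.0
t: 24.68
eef_pos: [0.6028, -0.2025, 0.0811]
ee_rot: [-3.14, 0.0, -1.81]
force: [-0.1, 0.3, -2.9]
width: 0.0293
gripper_force: 60.0
t: 25.1
eef_pos: [0.6111, -0.1742, 0.1014]
ee_rot: [-3.137, 0.001, -1.808]
force: [-2.0, -2.6, 5.8]
width: 0.0297
gripper_force: 10.0
t: 25.52
eef_pos: [0.6157, -0.1505, 0.1107]
ee_rot: [-3.14, 0.001, -1.808]
force: [1.7, -0.7, 0.6]
width: 0.03
gripper_force: 6.0
[-0.299319   0.0041753] [ 0.61569213 -0.15052737  0.11067373] [ 1.71564543 -0.72246396  0.55650616] [-0.12353736 -0.53392148 -0.051659  ]
-25 {-289: 44, -283: 46, -277: 46, -271: 80, -265: 127, -259: 130, -253: 131, -247: 133, -241: 130, -235: 133, -229: 132, -223: 137, -217: 128, -211: 222, -205: 229, -199: 228, -193: 227, -187: 203, -181: 100, -175: 92}
30 {-289: 44, -283: 42, -277: 43, -271: 72, -265: 127, -259: 129, -253: 129, -247: 130, -241: 129, -235: 132, -229: 129, -223: 132, -217: 132, -211: 127, -205: 124, -199: 123, -193: 122, -187: 106, -181: 73, -175: 112}
```

```bash
python3 -m crank '[{"dx":0,"dy":0,"dz":0,"twist":0,"grip":1},{"dx":0,"dy":0,"dz":0,"twist":0,"grip":1},{"dx":0,"dy":0,"dz":0,"twist":0,"grip":1},{"dx":0,"dy":0,"dz":0,"twist":0,"grip":1},{"dx":0,"dy":0,"dz":0,"twist":0,"grip":1}]'
python3 -m crank '[{"dx":0,"dy":0,"dz":0,"twist":0,"grip":1},{"dx":0,"dy":0,"dz":0.02,"twist":0,"grip":1},{"dx":0,"dy":0,"dz":0.045,"twist":0,"grip":1},{"dx":0,"dy":0,"dz":0.075,"twist":0,"grip":1},{"dx":0,"dy":0,"dz":0.11,"twist":0,"grip":1}]'
python3 -m crank '[{"dx":-0.025,"dy":0.02,"dz":0,"twist":0,"grip":1},{"dx":-0.055,"dy":0.04,"dz":0,"twist":0,"grip":1},{"dx":-0.085,"dy":0.06,"dz":0,"twist":0,"grip":1},{"dx":-0.115,"dy":0.08,"dz":0,"twist":0,"grip":1},{"dx":-0.145,"dy":0.1,"dz":0,"twist":0,"grip":1}]'
python3 - <<'E'
from h import *
s=arm.get_state(); print(loc(Q,s['eef_pos'][:2]),s['eef_pos'],np.degrees(s['ee_rot'])[2])
f=arm.grab_frame("side"); t=arm.grab_frame("top")
a=cv2.resize(f[150:290,255:405],None,fx=4,fy=4,interpolation=cv2.INTER_CUBIC)
cv2.imwrite("pics/g7.png",a[:,:,::-1])
E
```

```text
t: 25.98
eef_pos: [0.6147, -0.1517, 0.1101]
ee_rot: [3.141, -0.0, -1.81]
force: [-0.1, 0.8, -0.5]
width: 0.0577
gripper_force: 0.0
t: 26.4
eef_pos: [0.6139, -0.1515, 0.2201]
ee_rot: [3.139, -0.001, -1.81]
force: [0.9, 0.3, -0.8]
width: 0.0862
gripper_force: 0.0
t: 26.82
eef_pos: [0.4684, -0.0511, 0.2201]
ee_rot: [3.142, 0.0, -1.81]
force: [-0.1, 1.6, 1.2]
width: 0.0875
gripper_force: 0.0
[-0.23736276  0.17073716] [ 0.46839204 -0.0511085   0.22008064] -103.70699947781432
```

View pics/g7.png

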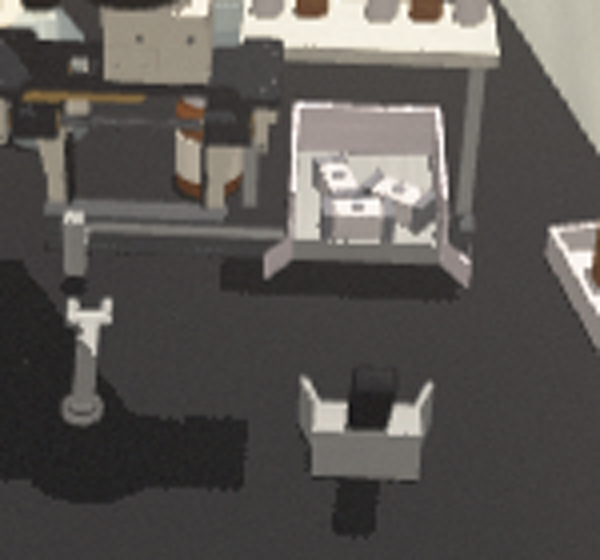

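All three cartridges are inside the pen, the nearest one's front edge near (358,240). The sweeper stands upright at (365,430), and the knob is at (72,215).

```bash
python3 - <<'E'
from h import *
for n,p,z in(("near cart",(358,240),0),("nearL",(328,238),0),("right cart",(412,228),0),("knob top",(73,216),.071)):
    w=onz("side",(p[0]/4+255-.4,p[1]/4+150-.4),z); print(n,w,(loc(Q,w)*1000).round())
E
python3 -m crank '[{"dx":-0.007,"dy":0.035,"dz":0,"twist":0,"grip":1},{"dx":-0.014,"dy":0.075,"dz":0,"twist":0,"grip":1},{"dx":-0.021,"dy":0.115,"dz":0,"twist":0,"grip":1},{"dx":-0.028,"dy":0.155,"dz":0,"twist":0,"grip":1},{"dx":-0.032,"dy":0.19,"dz":0,"twist":0,"grip":1}]'
```

```text
near cart [0.69114059 0.1692663 ] [29.  6.]
nearL [0.66598098 0.17672376] [31. 32.]
right cart [0.74258836 0.17861444] [ 50. -42.]
knob top [0.44207971 0.14699381] [-51. 243.]
t: 27.33
eef_pos: [0.4373, 0.1404, 0.2208]
ee_rot: [-3.141, 0.001, -1.809]
force: [1.3, 0.3, -0.1]
width: 0.0876
gripper_force: 0.0
```

```bash
python3 -m crank '[{"dx":0.004,"dy":0.0065,"dz":-0.035,"twist":0,"grip":1},{"dx":0.004,"dy":0.0065,"dz":-0.075,"twist":0,"grip":1},{"dx":0.004,"dy":0.0065,"dz":-0.115,"twist":0,"grip":1},{"dx":0.004,"dy":0.0065,"dz":-0.155,"twist":0,"grip":1},{"dx":0.004,"dy":0.0065,"dz":-0.183,"twist":0,"grip":1}]'
python3 -m crank '[{"dx":0,"dy":0,"dz":0,"twist":0,"grip":-1},{"dx":0,"dy":0,"dz":0,"twist":0,"grip":-1},{"dx":0,"dy":0,"dz":0,"twist":0,"grip":-1},{"dx":0,"dy":0,"dz":0,"twist":0,"grip":-1},{"dx":0,"dy":0,"dz":0,"twist":0,"grip":-1}]' 15
python3 -m crank '[{"dx":0,"dy":0,"dz":0,"twist":0,"grip":-1},{"dx":0,"dy":0,"dz":0,"twist":0,"grip":-1},{"dx":0,"dy":0,"dz":0,"twist":0,"grip":-1},{"dx":0,"dy":0,"dz":0,"twist":0,"grip":-1},{"dx":0,"dy":0,"dz":0,"twist":0,"grip":-1}]'
python3 - <<'E'
from h import *
s=arm.get_state(); print(loc(Q,s['eef_pos'][:2]),s['force'],s['width'])
E
```

```text
t: 27.75
eef_pos: [0.441, 0.1443, 0.0346]
ee_rot: [3.14, -0.001, -1.809]
force: [0.3, -0.1, -0.4]
width: 0.0875
gripper_force: 0.0
t: 28.17
eef_pos: [0.4431, 0.1459, 0.0392]
ee_rot: [-3.139, 0.003, -1.809]
force: [-1.2, -1.2, 0.3]
width: 0.0599
gripper_force: 0.0
t: 28.58
eef_pos: [0.4419, 0.145, 0.0374]
ee_rot: [-3.141, 0.0, -1.81]
force: [0.0, 0.8, -0.3]
width: 0.0267
gripper_force: 0.0
[-0.05301939  0.24262075] [ 0.0321503   0.84960253 -0.27635161] 0.026692367037650676
```

```bash
python3 -m crank '[{"dx":0,"dy":0,"dz":0,"twist":0,"grip":-1},{"dx":0,"dy":0,"dz":0,"twist":0,"grip":-1},{"dx":0,"dy":0,"dz":0,"twist":0,"grip":-1},{"dx":0.0058,"dy":-0.0014,"dz":0,"twist":0,"grip":-1},{"dx":0.0117,"dy":-0.0028,"dz":0,"twist":0,"grip":-1}]'
python3 -m crank '[{"dx":0.0078,"dy":-0.0019,"dz":0,"twist":0,"grip":-1},{"dx":0.0155,"dy":-0.0038,"dz":0,"twist":0,"grip":-1},{"dx":0.0233,"dy":-0.0056,"dz":0,"twist":0,"grip":-1},{"dx":0.0311,"dy":-0.0075,"dz":0,"twist":0,"grip":-1},{"dx":0.0389,"dy":-0.0094,"dz":0,"twist":0,"grip":-1}]'
python3 -m crank '[{"dx":0.0058,"dy":-0.0014,"dz":0,"twist":0,"grip":-1},{"dx":0.0117,"dy":-0.0028,"dz":0,"twist":0,"grip":-1},{"dx":0.0175,"dy":-0.0042,"dz":0,"twist":0,"grip":-1},{"dx":0.0233,"dy":-0.0056,"dz":0,"twist":0,"grip":-1},{"dx":0.0233,"dy":-0.0056,"dz":0,"twist":0,"grip":-1}]'
python3 - <<'E'
from h import *
s=arm.get_state(); print(loc(Q,s['eef_pos'][:2]),s['force'],s['width'])
E
```

```text
t: 29.0
eef_pos: [0.4536, 0.142, 0.0372]
ee_rot: [3.141, -0.0, -1.809]
force: [-1.6, 0.1, 1.4]
width: 0.0186
gripper_force: 15.0
t: 29.42
eef_pos: [0.4934, 0.1323, 0.0372]
ee_rot: [3.141, -0.0, -1.81]
force: [-2.5, -0.4, 3.3]
width: 0.0178
gripper_force: 15.0
t: 29.83
eef_pos: [0.5168, 0.1267, 0.0372]
ee_rot: [-3.141, -0.0, -1.81]
force: [1.8, -4.2, 3.4]
width: 0.0178
gripper_force: 15.0
[-0.05317662  0.16549719] [ 1.81290215 -4.22812148  3.35333784] 0.01780193103720499
```

```bash
python3 -m crank '[{"dx":0,"dy":0,"dz":0,"twist":0,"grip":1},{"dx":0,"dy":0,"dz":0,"twist":0,"grip":1},{"dx":0,"dy":0,"dz":0.01,"twist":0,"grip":1},{"dx":0,"dy":0,"dz":0.03,"twist":0,"grip":1},{"dx":0,"dy":0,"dz":0.055,"twist":0,"grip":1}]'
python3 -m crank '[{"dx":-0.02,"dy":0.003,"dz":0.005,"twist":0,"grip":1},{"dx":-0.045,"dy":0.009,"dz":0.005,"twist":0,"grip":1},{"dx":-0.07,"dy":0.014,"dz":0.005,"twist":0,"grip":1},{"dx":-0.0804,"dy":0.0163,"dz":0.005,"twist":0,"grip":1},{"dx":-0.0804,"dy":0.0163,"dz":0.005,"twist":0,"grip":1}]'
python3 -m crank '[{"dx":0,"dy":0,"dz":-0.015,"twist":0,"grip":1},{"dx":0,"dy":0,"dz":-0.035,"twist":0,"grip":1},{"dx":0,"dy":0,"dz":-0.055,"twist":0,"grip":1},{"dx":0,"dy":0,"dz":-0.06,"twist":0,"grip":1},{"dx":0,"dy":0,"dz":-0.06,"twist":0,"grip":1}]'
python3 - <<'E'
from h import *
s=arm.get_state(); print(loc(Q,s['eef_pos'][:2]),s['force'],s['width'])
E
```

```text
t: 30.25
eef_pos: [0.5147, 0.127, 0.0922]
ee_rot: [3.139, -0.002, -1.809]
force: [0.8, 0.8, 0.3]
width: 0.0454
gripper_force: 0.0
t: 30.67
eef_pos: [0.4336, 0.1439, 0.0982]
ee_rot: [-3.141, 0.001, -1.808]
force: [-0.3, -0.6, -0.1]
width: 0.0792
gripper_force: 0.0
t: 31.08
eef_pos: [0.4352, 0.1431, 0.0363]
ee_rot: [3.14, -0.002, -1.809]
force: [-0.4, -0.8, 0.2]
width: 0.0877
gripper_force: 0.0
[-0.05646944  0.24869187] [-0.43499397 -0.76265543  0.2427733 ] 0.08765259747545702
```

```bash
python3 -m crank '[{"dx":0.0078,"dy":-0.0019,"dz":0,"twist":0,"grip":1},{"dx":0.0155,"dy":-0.0038,"dz":0,"twist":0,"grip":1},{"dx":0.0233,"dy":-0.0056,"dz":0,"twist":0,"grip":1},{"dx":0.0311,"dy":-0.0075,"dz":0,"twist":0,"grip":1},{"dx":0.0389,"dy":-0.0094,"dz":0,"twist":0,"grip":1}]'
python3 -m crank '[{"dx":0.0068,"dy":-0.0016,"dz":0,"twist":0,"grip":1},{"dx":0.0136,"dy":-0.0033,"dz":0,"twist":0,"grip":1},{"dx":0.0204,"dy":-0.0049,"dz":0,"twist":0,"grip":1},{"dx":0.0272,"dy":-0.0066,"dz":0,"twist":0,"grip":1},{"dx":0.034,"dy":-0.0082,"dz":0,"twist":0,"grip":1}]'
python3 -m crank '[{"dx":0.002,"dy":-0.0005,"dz":0,"twist":0,"grip":1},{"dx":0.004,"dy":-0.001,"dz":0,"twist":0,"grip":1},{"dx":0.0058,"dy":-0.0014,"dz":0,"twist":0,"grip":1},{"dx":0.0058,"dy":-0.0014,"dz":0,"twist":0,"grip":1},{"dx":0.0058,"dy":-0.0014,"dz":0,"twist":0,"grip":1}]'
python3 - <<'E'
from h import *
s=arm.get_state(); print(loc(Q,s['eef_pos'][:2]),s['force'],s['moment'],s['width'])
E
```

```text
t: 31.5
eef_pos: [0.4759, 0.1342, 0.038]
ee_rot: [-3.14, 0.001, -1.81]
force: [-2.0, 0.9, 1.8]
width: 0.0877
gripper_force: 1.1
t: 31.92
eef_pos: [0.509, 0.1257, 0.0373]
ee_rot: [-3.142, 0.0, -1.809]
force: [-2.5, 1.3, 2.1]
width: 0.0875
gripper_force: 1.1
t: 32.33
eef_pos: [0.514, 0.1244, 0.0372]
ee_rot: [3.142, -0.0, -1.809]
force: [0.6, -0.1, -0.8]
width: 0.0878
gripper_force: 0.0
[-0.05605217  0.16770491] [ 0.58638541 -0.05095633 -0.7613056 ] [ 0.07648471 -0.12675453 -0.01287408] 0.08784053803573524
```

Pushing steadily with about 3 N. I'll go on in small steps until it reaches the stop.

```bash
python3 -m crank '[{"dx":0.001,"dy":-0.0002,"dz":0,"twist":0,"grip":1},{"dx":0.002,"dy":-0.0005,"dz":0,"twist":0,"grip":1},{"dx":0.003,"dy":-0.0007,"dz":0,"twist":0,"grip":1},{"dx":0.0039,"dy":-0.0009,"dz":0,"twist":0,"grip":1},{"dx":0.0039,"dy":-0.0009,"dz":0,"twist":0,"grip":1}]'
python3 -m crank '[{"dx":0.001,"dy":-0.0002,"dz":0,"twist":0,"grip":1},{"dx":0.002,"dy":-0.0005,"dz":0,"twist":0,"grip":1},{"dx":0.003,"dy":-0.0007,"dz":0,"twist":0,"grip":1},{"dx":0.0039,"dy":-0.0009,"dz":0,"twist":0,"grip":1},{"dx":0.0039,"dy":-0.0009,"dz":0,"twist":0,"grip":1}]'
```

```text
t: 32.75
eef_pos: [0.5179, 0.1234, 0.0372]
ee_rot: [3.141, -0.0, -1.81]
force: [-0.5, 0.3, 0.9]
width: 0.0875
gripper_force: 0.7
t: 33.17
eef_pos: [0.5185, 0.123, 0.0371]
ee_rot: [3.137, -0.001, -1.809]
force: [-21.7, 10.5, 13.3]
width: 0.0874
gripper_force: 12.6
```

```bash
python3 -m crank '[{"dx":-0.008,"dy":0.002,"dz":0,"twist":0,"grip":1},{"dx":-0.025,"dy":0.006,"dz":0,"twist":0,"grip":1},{"dx":-0.045,"dy":0.011,"dz":0,"twist":0,"grip":1},{"dx":-0.065,"dy":0.016,"dz":0,"twist":0,"grip":1},{"dx":-0.08,"dy":0.019,"dz":0.01,"twist":0,"grip":1}]'
python3 -m crank '[{"dx":0,"dy":0,"dz":0.035,"twist":0,"grip":1},{"dx":0,"dy":0,"dz":0.07,"twist":0,"grip":1},{"dx":0,"dy":0,"dz":0.105,"twist":0,"grip":1},{"dx":0,"dy":0,"dz":0.14,"twist":0,"grip":1},{"dx":0,"dy":0,"dz":0.17,"twist":0,"grip":1}]'
python3 - <<'E'
from h import *
f=arm.grab_frame("side"); g=cv2.cvtColor(f,cv2.COLOR_RGB2GRAY).astype(np.float32)
# knob top along pen y at x=-50,z=.06 ; bar along y at x=4 (front face), z=.02
for nm,x,z,ys in(("knob",-.055,.055,range(60,131,4)),("bar",.004,.021,range(-95,80,6))):
    print(nm,{y:int(cv2.getRectSubPix(g,(1,1),px("side",[*glob(Q,(x,y/1000)),z]))[0,0]) for y in ys})
print(arm.get_state()['eef_pos'])
cv2.imwrite("pics/fin.png",cv2.resize(f[130:290,255:405],None,fx=3.7,fy=3.7,interpolation=cv2.INTER_CUBIC)[:,:,::-1])
E
```

```text
t: 33.58
eef_pos: [0.4401, 0.1412, 0.0461]
ee_rot: [3.14, -0.002, -1.81]
force: [-1.0, 0.2, 0.8]
width: 0.0878
gripper_force: 0.0
t: 34.0
eef_pos: [0.4424, 0.1418, 0.2203]
ee_rot: [-3.139, 0.002, -1.809]
force: [0.4, 0.1, -0.1]
width: 0.0875
gripper_force: 0.0
knob {60: 110, 64: 127, 68: 140, 72: 121, 76: 86, 80: 71, 84: 98, 88: 113, 92: 115, 96: 116, 100: 94, 104: 67, 108: 62, 112: 65, 116: 63, 120: 65, 124: 64, 128: 65}
bar {-95: 66, -89: 71, -83: 74, -77: 122, -71: 130, -65: 142, -59: 124, -53: 121, -47: 122, -41: 122, -35: 122, -29: 124, -23: 123, -17: 123, -11: 124, -5: 123, 1: 122, 7: 121, 13: 125, 19: 119, 25: 123, 31: 120, 37: 117, 43: 117, 49: 118, 55: 119, 61: 121, 67: 139, 73: 118, 79: 117}
[0.44515416 0.14306507 0.22595128]
```

```bash
python3 -c "
from station import arm
print(arm.job_done())"
```

```text
the job is handed in; nothing more can be done
None
```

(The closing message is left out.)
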